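# Set out the parts for two found-object figures

### The arm

A 7-joint arm with a two-finger parallel gripper is mounted at the origin on the work surface. World frame = base frame: x ahead of the robot, y to its left, z up, the work surface at z = 0. Lengths are in m, angles in rad, forces in N, time in s.
With the tool pointing down it reaches from about 0.4 to 0.85 m from the base axis. Payload 10.4 kg.
Tool frame: the origin (TCP) lies midway between the tips of the shut fingers; the grasp point (between the pads) lies 19 mm behind it (manip.tcp_to_grasp is the distance from the TCP to the grasp point, in m); x points along the fingers, y is the direction in which the jaws open and shut, and the axes are right-handed (so a half turn about x gives the same grasp; the last joint's range is limited). The gripper opens to 85 mm and grips with 20 to 120 N. Pads are 22 mm wide; open, the fingers measure 114 mm over their backs; the gripper's body (76 mm by 85 mm) begins 54 mm behind the grasp point. The pads swing forward as they close: fully open they stand 13 mm farther back than shut.
Start: joints at [-1.297, 0.332, -0.065, 1.46, 0.022, 1.35, -0.088], TCP at [0.183, 0.598, 0.231] pointing down, gripper open.
Joint ranges: [-2.6, 2.6], [-0.5, 2.12], [-1.47, 1.34], [0.16, 2.42], [-1.27, 4.41], [0.06, 2.06], [-2.6, 2.6]. Speed limits (rad/s): [2.22, 2.22, 2.79, 2.79, 3.14, 3.14, 3.14].

### API

Orientations are given as a unit quaternion [x, y, z, w].
In Python, from workcell import monitor, viewer, manip gives the robot as it stands. The module is installed in compiled form; this text tells all that it offers.
- The arm moves only by the tool send_rows, never from a script. Its arguments are lists of equal length, an entry for each row: "grip": the closure in counts, from 0 (fully open) to 255 (shut); "offset": the shift along the tool's x, y, z in mm, a list of three; "twist": the turn about the tool's x in degrees. In form: {"grip": [grip, ...], "offset": [[tx, ty, tz], ...], "twist": [twist, ...]}. A call has exactly 5 rows; each row is the pose to reach, as a shift and turn from the pose commanded when the call began, along the tool's axes at that moment; what a row does not reach only later rows make up. A row lasts 1/12 s, in which the tool goes at most 41.7 mm and 7.16 degrees, less where a joint would pass 70% of its speed; a pose out of reach is approached as far as the arm can. A call with a gripper value outside its range is refused whole. The fingers move at their own pace and stop on an object; "newtons" is the grip in N (left out, the last holds). Time passes only in rows, so rows that repeat a pose let the fingers close, or fill a call up. It gives the time, the measured TCP pose, the force and the opening at its end, in the units of the state.
- monitor.get_obs(): the state, without advancing time (a new reading comes with each control period).
- viewer.camera(name): name is "side" or "top"; returns (picture, depth): 384x512x3 uint8, blue, green, red; 384x512 float32, m along the optical axis (not along the pixel's ray), 0 where there is no reading.
- viewer.camera_model(name): a dict with "camera_matrix" (3x3 intrinsics, pixels), "distortion" ([k1, k2, p1, p2, k3] as OpenCV has them; the pictures are not rectified), "R" (3x3) and "t" (3): a world point X has camera coordinates R X + t. Camera axes: x right, y down, z forward; pixel columns grow to the right and rows downward; lengths in m; the calibration is good to about 2 mm. A picture is of the moment at which its call begins. camera_model takes no time and is no camera call.
- manip.hand_in(): hands the job in, once; it reports no verdict.
Trained networks look in the newest picture that a camera, given by its name, has taken for a name from the list of things; names that differ only in an ending like _2 or _b are one class to them, and where a whole thing is asked for, a point or a joint stands for the part that bears it (a point fixed in the world has none). Each returns a list of dicts, best first, with "score" (0 to 1); they miss things now and then, are a little off and sometimes report something else, mostly with a low value. They report only what shows in the picture. A call takes as long as a camera call. They do not tell look-alikes from the thing itself.
- viewer.recognise(target, camera): "box" ([left, top, width, height] in pixels, round what is visible of it).
- viewer.regions_of(target, camera): "region" (384x512 bool, what is visible of it) and "box" ([left, top, width, height] in pixels, round what is visible of it).
- viewer.spot_point(target, camera): "position" ([column, row] in pixels: a listed point, or the origin of a listed thing).
The state is a dict: "clock": time; "joint_pos": joint angles; "joint_velocities": joint speeds; "tau": joint torques, N m; "position": TCP position; "ee_rot": TCP orientation; "ft_force": force on the tool from outside, world axes, zero at the start; "torque": the same for the moment, N m; "grip_width": opening from 0.0 (shut) to 1.0 (fully open).
Only numpy, scipy, OpenCV 4.12 (cv2) and the standard library are available. Lean on these libraries where they do the work, as an engineer would, in place of code of your own. Each camera call takes 0.05 s, during which the arm holds its last target.

### The job

Set out the parts for the next two figures, one part to a compartment, each standing on the compartment's floor the same way up as it stands now: the rooster's kit in the blue tray is the red handwheel, the bicycle bell and the pale wooden foot; the dog's kit in the orange tray is the green handwheel and the castor. Leave the spare yellow handwheel and the spare dark wooden foot where they are.

Things in the scene. Friction and masses are not known exactly. Their poses are not given: they have to be found in the camera images.
- blue_tray: fixed blue plastic tray, 238 x 118 mm, 18 mm tall, walls, dividers and floor 4 mm; three compartments in a row along its x, each 74 (x) by 110 mm (y) inside, centres at x = -78, 0 and +78 mm; 12 mm lips at its ends. Origin: centre of underside, compartment floors 4 mm above it. Low fingers fit beside a 50 mm part along the tray's y only (dividers in the way along x)
- orange_tray: fixed orange plastic tray, 160 x 118 mm, 18 mm tall, walls, dividers and floor 4 mm; two compartments in a row along its x, each 74 (x) by 110 mm (y) inside, centres at x = -39 and +39 mm; 12 mm lips at its ends. Origin: centre of underside, compartment floors 4 mm above it. Low fingers fit beside a 50 mm part along the tray's y only (dividers in the way along x)
- red_wheel: red tap handwheel lying flat on its hub: round rim 50 mm across and 12 mm thick (underside 6 mm above the ground), five spokes, 24 mm hub, 20 mm tall overall, 60 g. Grip across the outside of the rim, any yaw, fingertips close to the ground. Origin: centre of its underside, z up
- green_wheel: green tap handwheel lying flat on its hub: round rim 50 mm across and 12 mm thick (underside 6 mm above the ground), five spokes, 24 mm hub, 20 mm tall overall, 60 g. Grip across the outside of the rim, any yaw, fingertips close to the ground. Origin: centre of its underside, z up
- yellow_wheel: the spare: yellow tap handwheel lying flat on its hub: round rim 50 mm across and 12 mm thick (underside 6 mm above the ground), five spokes, 24 mm hub, 20 mm tall overall, 60 g. Grip across the outside of the rim, any yaw, fingertips close to the ground. Origin: centre of its underside, z up
- pale_foot: pale turned wooden furniture foot, round, upright: 49 mm across from 10 to 32 mm up, 37 mm at the underside, 38 mm at the top, 44 mm tall, small dark dowel hole in the top, 70 g. Grip across the widest part, any yaw. Origin: centre of its underside, z up
- dark_foot: the spare: dark brown turned wooden furniture foot, round, upright: 49 mm across from 10 to 32 mm up, 37 mm at the underside, 38 mm at the top, 44 mm tall, small dark dowel hole in the top, 70 g. Grip across the widest part, any yaw. Origin: centre of its underside, z up
- bell: bicycle bell: bright steel dome 44 mm across, sides straight from 6 to 19 mm up, then domed to 34 mm (37 with nut), on a round black base 36 mm across; black thumb lever 11 mm wide, 12 mm high, reaches 29 mm from the centre along its own +x. 90 g. Grip the straight sides along its own y, clear of the lever. Origin: centre of the base's underside, z up
- castor: castor standing wheel up on its 44 x 44 x 3 mm steel plate: fork cheeks 26 mm over the outside along its y (30 mm over the axle ends), 16 mm wide in x, top 43 mm up; black wheel 40 mm across, 18 mm wide, axle along y, 34 mm up and 2 mm to +x of centre; 54 mm tall, 110 g. Grip across the cheeks along its y, 34 mm up. Origin: centre of the plate's underside, z towards the wheel
There are look-alikes about, which are no part of the job. Leave any pink look-alike of the bell alone.

How it is judged:
At the end, for the whole second after the job is handed in: Kits in their trays, one part per compartment, each on its floor (underside within 6 mm), upright as at the start (0.15 rad), released, at rest; yellow handwheel and dark foot within 20 mm of where they started (x of red_wheel in the frame of blue_tray between -0.117 and 0.117 m and y of red_wheel in the frame of blue_tray between -0.055 and 0.055 m and z of red_wheel in the frame of blue_tray between 0 and 0.01 m and angle between each of red_wheel, bell, pale_foot, green_wheel, castor's own z axis and vertical below 0.15 rad and linear speed of each of red_wheel, bell, pale_foot, green_wheel, castor below 0.02 m/s and x of bell in the frame of blue_tray between -0.117 and 0.117 m and y of bell in the frame of blue_tray between -0.055 and 0.055 m and z of bell in the frame of blue_tray between 0 and 0.01 m and x of pale_foot in the frame of blue_tray between -0.117 and 0.117 m and y of pale_foot in the frame of blue_tray between -0.055 and 0.055 m and z of pale_foot in the frame of blue_tray between 0 and 0.01 m and (x of red_wheel in the frame of blue_tray between -0.117 and -0.039 m or x of bell in the frame of blue_tray between -0.117 and -0.039 m or x of pale_foot in the frame of blue_tray between -0.117 and -0.039 m) and (x of red_wheel in the frame of blue_tray between -0.039 and 0.039 m or x of bell in the frame of blue_tray between -0.039 and 0.039 m or x of pale_foot in the frame of blue_tray between -0.039 and 0.039 m) and (x of red_wheel in the frame of blue_tray between 0.039 and 0.117 m or x of bell in the frame of blue_tray between 0.039 and 0.117 m or x of pale_foot in the frame of blue_tray between 0.039 and 0.117 m) and x of green_wheel in the frame of orange_tray between -0.078 and 0.078 m and y of green_wheel in the frame of orange_tray between -0.055 and 0.055 m and z of green_wheel in the frame of orange_tray between 0 and 0.01 m and x of castor in the frame of orange_tray between -0.078 and 0.078 m and y of castor in the frame of orange_tray between -0.055 and 0.055 m and z of castor in the frame of orange_tray between 0 and 0.01 m and (x of green_wheel in the frame of orange_tray between -0.078 and 0 m or x of castor in the frame of orange_tray between -0.078 and 0 m) and (x of green_wheel in the frame of orange_tray between 0 and 0.078 m or x of castor in the frame of orange_tray between 0 and 0.078 m) and distance of each of yellow_wheel, dark_foot from where it was at the start of the episode below 0.02 m); the robot touches nothing.
It fails at once if the spare yellow handwheel is pushed or carried off (moved by more than 20 mm) (distance of yellow_wheel from where it was at the start of the episode above 0.02 m).
It fails at once if the spare dark wooden foot is pushed or carried off (moved by more than 20 mm) (distance of dark_foot from where it was at the start of the episode above 0.02 m).
It also fails if it takes over 125 s, if anything falls off the work surface, if the arm or the gripper's body presses on something with over 40 N, if the wrist force passes 120 N, or if a joint passes its speed limit or range.

## Working session

There is one attempt and no reset: what is moved stays moved. The work goes in short steps, Python scripts to look and compute and a tool call to move; the robot and the scene stay as the last step left them, time stands still between calls to the robot, and variables do not carry over. Pictures are saved under pics/ and viewed, and the job is handed in when it is done.

Besides the shell and the picture viewer there is one more tool, called after "Emit:" in YAML: its name, and indented under it one key for each argument. send_rows: Moves the arm, as the interface text tells. Its arguments: {"type":"object","properties":{"grip":{"type":"array","items":{"type":"number"}},"offset":{"type":"array","items":{"type":"array","items":{"type":"number"}}},"twist":{"type":"array","items":{"type":"number"}},"newtons":{"type":"number"}},"required":["grip","offset","twist"]}

```bash
mkdir -p pics
python3 - <<'E'
from workcell import monitor, viewer, manip
import cv2,numpy as np
print(monitor.get_obs(), manip.tcp_to_grasp)
for c in ("top","side"):
    p,d=viewer.camera(c); cv2.imwrite(f"pics/{c}0.png",cv2.resize(p,(800,600),interpolation=cv2.INTER_CUBIC)); np.savez(f"{c}0.npz",p=p,d=d)
    m=viewer.camera_model(c); print(c,m)
E
```

```text
{'clock': 0.0, 'joint_pos': array([-1.29657378,  0.33290392, -0.06470722,  1.46096307,  0.0215995 ,
        1.34987566, -0.08854533]), 'joint_velocities': array([ 9.81408103e-05, -4.76539648e-04, -1.29018066e-03, -1.51011795e-03,
       -7.78330763e-04,  7.71824239e-04, -7.27132781e-04]), 'tau': array([-5.83805013e-04, -6.25453806e+01,  4.88274184e-02, -3.91602337e+01,
        1.61430269e-02,  1.00747019e-02, -3.12023133e-05]), 'position': array([0.18269213, 0.59730694, 0.23048554]), 'ee_rot': array([ 0.10405235,  0.69938627, -0.1050752 ,  0.69927902]), 'ft_force': array([-0.59620785, -0.66304987,  0.04124253]), 'torque': array([-0.00428696,  0.02766937,  0.04923425]), 'grip_width': 0.997482634499196} 0.0187
top {'camera_matrix': array([[498.67011062,   0.        , 260.50978405],
       [  0.        , 498.67011062, 193.37551987],
       [  0.        ,   0.        ,   1.        ]]), 'distortion': array([0.01586791, 0.        , 0.        , 0.        , 0.        ]), 'R': array([[-0.04297326, -0.99906891, -0.00382224],
       [-0.97628911,  0.04280525, -0.21219635],
       [ 0.21216239, -0.00538716, -0.97721958]]), 't': array([-0.00941671,  0.57009924,  1.13815272])}
side {'camera_matrix': array([[391.89742391,   0.        , 259.14366286],
       [  0.        , 391.89742391, 194.04832198],
       [  0.        ,   0.        ,   1.        ]]), 'distortion': array([-0.11751734,  0.        ,  0.        ,  0.        ,  0.        ]), 'R': array([[-0.99173081, -0.12731835, -0.01612568],
       [-0.07740347,  0.69363113, -0.71615959],
       [ 0.10236553, -0.70898935, -0.69775025]]), 't': array([0.56356565, 0.09118523, 1.03142331])}
```

View pics/top0.png

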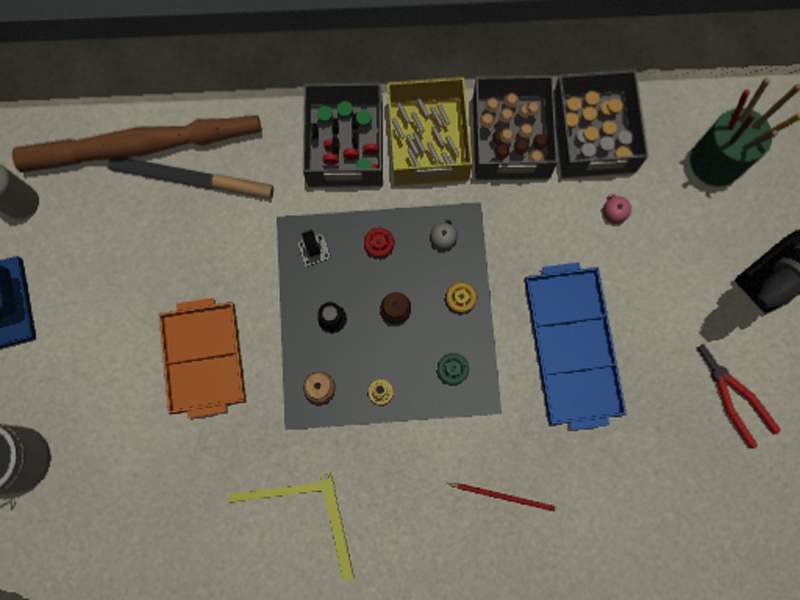

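View pics/side0.png

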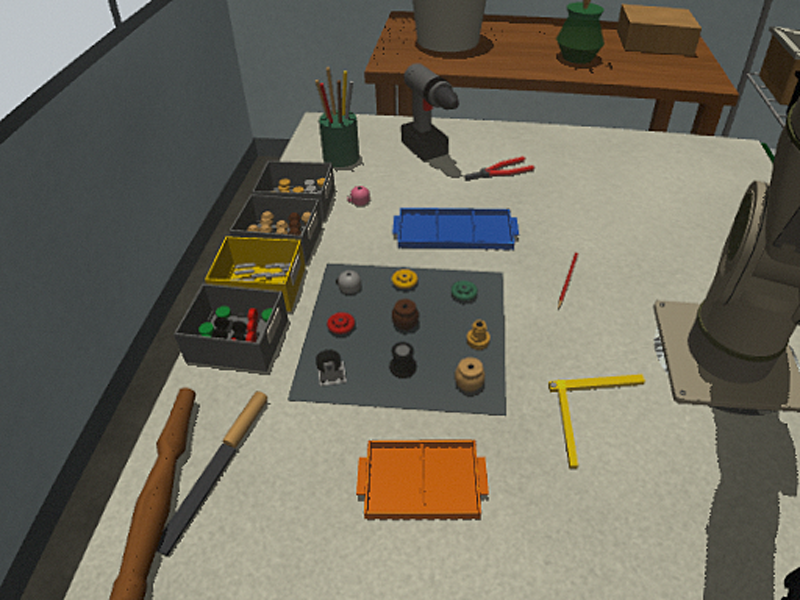

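```bash
cat > h.py <<'E'
import numpy as np,cv2
from workcell import monitor, viewer, manip
from scipy.spatial.transform import Rotation as Ro
def cloud(c,d):
    m=viewer.camera_model(c);K=m["camera_matrix"]
    h,w=d.shape;u,v=np.meshgrid(np.arange(w),np.arange(h))
    n=cv2.undistortPoints(np.stack([u,v],-1).reshape(-1,1,2).astype(np.float32),K,m["distortion"]).reshape(h,w,2)
    P=np.dstack([n[...,0]*d,n[...,1]*d,d]); X=(P-m["t"])@m["R"]; X[d<=0]=np.nan
    return X
def proj(c,X):
    m=viewer.camera_model(c);r,_=cv2.Rodrigues(m["R"])
    return cv2.projectPoints(np.array(X,float).reshape(-1,1,3),r,m["t"],m["camera_matrix"],m["distortion"])[0].reshape(-1,2)
def ray(c,uv,z):
    m=viewer.camera_model(c)
    n=cv2.undistortPoints(np.array(uv,np.float32).reshape(-1,1,2),m["camera_matrix"],m["distortion"]).reshape(-1,2)
    d=np.c_[n,np.ones(len(n))]@m["R"]; o=-m["R"].T@m["t"]
    return o+d*((z-o[2])/d[:,2])[:,None]
E
python3 - <<'E'
from h import *
for c in ("top","side"):
    p,d=viewer.camera(c); np.savez(f"{c}1.npz",p=p,d=d);X=cloud(c,d)
    for t in "red_wheel green_wheel yellow_wheel pale_foot dark_foot bell castor blue_tray orange_tray".split():
        for r in viewer.regions_of(t,c)[:3]:
            g=r["region"];Q=X[g];Q=Q[np.isfinite(Q[:,0])]
            lo,hi=np.percentile(Q,[3,97],axis=0)
            print(c,t,round(r["score"],2),r["box"],g.sum(),"mid",np.round((lo+hi)/2,4)[:2],"ext",np.round(hi-lo,3),"zmax",round(hi[2],3), p[g].mean(0).astype(int))
E
```

```text
top green_wheel 0.59 [280.5, 228.5, 17.2, 17.2] 324 mid [ 0.4705 -0.1008] ext [0.043 0.042 0.022] zmax 0.023 [50 65 41]
top yellow_wheel 0.52 [286.3, 180.6, 21.0, 16.4] 291 mid [ 0.5839 -0.1197] ext [0.042 0.042 0.014] zmax 0.023 [ 39  98 122]
top pale_foot 0.66 [197.4, 237.5, 17.1, 20.9] 313 mid [0.4478 0.1069] ext [0.041 0.041 0.023] zmax 0.048 [ 58  87 110]
top dark_foot 0.5 [242.0, 188.7, 21.1, 18.4] 307 mid [ 0.5678 -0.0152] ext [0.041 0.04  0.027] zmax 0.048 [18 28 46]
top bell 0.75 [384.7, 124.0, 17.2, 19.0] 255 mid [ 0.7203 -0.3805] ext [0.043 0.036 0.028] zmax 0.036 [ 70  61 106]
top bell 0.61 [276.1, 138.7, 15.8, 21.2] 229 mid [ 0.6855 -0.0968] ext [0.037 0.034 0.025] zmax 0.038 [75 79 81]
top castor 0.77 [191.1, 147.5, 19.3, 23.7] 317 mid [0.6759 0.1159] ext [0.043 0.042 0.055] zmax 0.054 [53 57 58]
top blue_tray 0.75 [335.2, 167.1, 63.6, 105.7] 4965 mid [ 0.5009 -0.2952] ext [0.235 0.117 0.02 ] zmax 0.02 [120  73  45]
top orange_tray 0.78 [101.8, 190.0, 57.3, 78.0] 3488 mid [0.5052 0.2939] ext [0.166 0.117 0.02 ] zmax 0.02 [ 37  75 133]
side red_wheel 0.6 [212.8, 203.2, 1
[... 811 characters left out ...]
de bell 0.71 [214.4, 200.3, 9.1, 14.7] 191 mid [0.6809 0.0109] ext [0.041 0.043 0.011] zmax 0.022 [ 25  31 121]
side bell 0.64 [292.9, 228.2, 16.6, 20.4] 304 mid [0.4501 0.1132] ext [0.039 0.038 0.034] zmax 0.048 [ 59  96 123]
side bell 0.6 [222.3, 120.8, 15.7, 11.3] 119 mid [ 0.7189 -0.3753] ext [0.037 0.029 0.028] zmax 0.037 [ 82  72 129]
side castor 0.74 [197.6, 221.5, 22.8, 25.7] 375 mid [0.6771 0.1173] ext [0.043 0.038 0.053] zmax 0.056 [57 61 61]
side blue_tray 0.95 [250.0, 134.0, 82.3, 24.2] 1975 mid [ 0.5001 -0.2927] ext [0.233 0.126 0.018] zmax 0.02 [123  69  41]
side orange_tray 0.97 [229.2, 281.4, 84.3, 48.9] 3776 mid [0.5062 0.2969] ext [0.162 0.119 0.018] zmax 0.02 [ 20  89 176]
```

Run:
```python
import numpy as np,cv2
p=np.load("top0.npz")["p"]
cv2.imwrite("pics/crop_top.png",cv2.resize(p[120:285,165:335],None,fx=3.5,fy=3.5,interpolation=cv2.INTER_CUBIC))
```

```text
(no output)
```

View pics/crop_top.png

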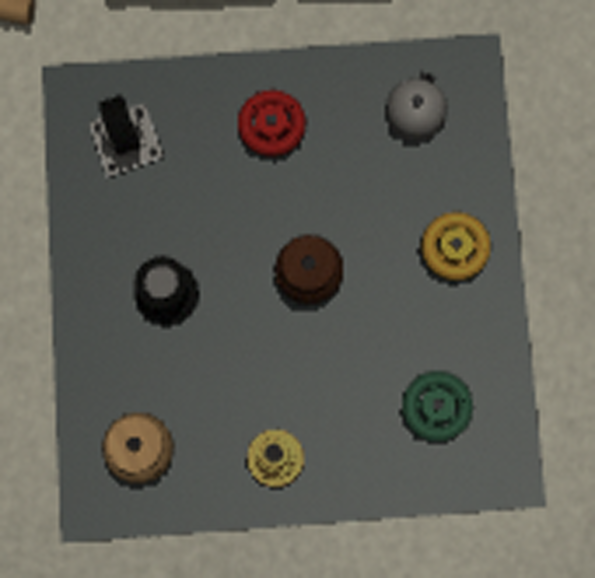

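```bash
cat > meas.py <<'E'
from h import *
def tray(c,t,X):
    r=viewer.regions_of(t,c)[0];Q=X[r["region"]];Q=Q[np.isfinite(Q[:,0])]
    W=Q[Q[:,2]>0.0]
    (a,b),(w,h),an=cv2.minAreaRect((W[:,:2]*1000).astype(np.float32))
    print(c,t,np.round((a,b),1),np.round((w,h),1),round(an,1),"floor z med",np.round(np.median(Q[:,2])*1000,1))
def circ(P,r):
    from scipy.optimize import least_squares
    f=lambda q:np.hypot(P[:,0]-q[0],P[:,1]-q[1])-r
    s=least_squares(f,P[:,:2].mean(0),loss="soft_l1",f_scale=.001);return s.x
E
python3 - <<'E'
from meas import *
ctr={"red":(.681,.011),"bell":(.686,-.097),"green":(.469,-.1),"pale":(.449,.11),"dark":(.568,-.012),"yellow":(.584,-.119),"castor":(.676,.116)}
band={"red":(.012,.03),"green":(.012,.03),"yellow":(.012,.03),"pale":(.040,.06),"dark":(.040,.06),"bell":(.012,.05),"castor":(.001,.01)}
for c in ("top","side"):
    p,d=viewer.camera(c);X=cloud(c,d)
    flat=X[(np.abs(X[...,0]-.51)<.03)&(np.abs(X[...,1]-.04)<.015)]; print(c,"mat z",np.nanmedian(flat[:,2]))
    tray(c,"blue_tray",X);tray(c,"orange_tray",X)
    for k,(x,y) in ctr.items():
        m=(np.hypot(X[...,0]-x,X[...,1]-y)<.04)&(X[...,2]>band[k][0])&(X[...,2]<band[k][1])
        # outline of mask in pixels->edge circle via cloud enclosing
        Q=X[m]; (a,b),r=cv2.minEnclosingCircle((Q[:,:2]*1000).astype(np.float32))
        lo,hi=Q.min(0),Q.max(0)
        print(c,k,m.sum(),"enc",np.round((a,b,r),1),"bb",np.round((lo+hi)[:2]*500,1),np.round((hi-lo)*1000,1),"zmax",round(hi[2]*1000,1))
    m=(np.hypot(X[...,0]-.676,X[...,1]-.116)<.045)
    for lo,hi in ((.0015,.008),(.035,.07),(.046,.07)):
        Q=X[m&(X[...,2]>lo)&(X[...,2]<hi)]
        if len(Q)>4: print("castor",lo,[np.round(q,1) for q in cv2.minAreaRect((Q[:,:2]*1000).astype(np.float32))],len(Q))
    m=(np.hypot(X[...,0]-.686,X[...,1]+.097)<.045)
    Q=X[m&(X[...,2]>.003)&(X[...,2]<.016)];print("lever",np.round(Q*1000).astype(int).tolist()[:12])
o=monitor.get_obs();print(np.round(Ro.from_quat(o["ee_rot"]).as_matrix(),3))
E
```

```text
top mat z 0.0009603716660369331
top blue_tray [ 503.4 -297.4] [268.1 126.1] 5.4 floor z med 5.4
top orange_tray [505.5 296.2] [183.1 123.6] 6.9 floor z med 4.9
top red 270 enc [682.    7.8  25. ] bb [681.3   8.3] [47.6 46.5 14.9] zmax 27.1
top bell 241 enc [690.3 -98.2  25.5] bb [689.3 -97.4] [49.  43.2 28.2] zmax 40.3
top green 296 enc [ 470.2 -101.    24.8] bb [ 470.4 -101. ] [47.8 47.3 14. ] zmax 26.1
top pale 195 enc [449.2 108.5  19.1] bb [449.4 108.5] [36.5 38.1  9.5] zmax 49.5
top dark 181 enc [569.8 -15.   18.9] bb [569.6 -14.5] [36.3 36.9 11.7] zmax 51.9
top yellow 281 enc [ 584.4 -120.3   24.7] bb [ 584.1 -120.1] [46.9 48.  14.3] zmax 26.3
top castor 328 enc [676.2 116.1  39.8] bb [676.  116.7] [78.8 77.2  8.7] zmax 9.7
castor 0.0015 [array([675.9, 114.9]), array([86.9, 85.2]), np.float64(19.4)] 355
castor 0.035 [array([678.1, 115.9]), array([40. , 27.3]), np.float64(3.1)] 136
castor 0.046 [array([677.2, 116. ]), array([34.2, 21.6]), np.float64(5.4)] 85
lever [[730, -96, 6], [728, -89, 4], [727, -99, 6], [726, -83, 5], [725, -86, 5], [725, -96, 4], [725, -101, 4], [724, -11
[... 628 characters left out ...]
.6] zmax 47.8
side yellow 154 enc [ 583.5 -116.5   26.3] bb [ 583.6 -116.5] [48.8 49.3 12.1] zmax 24.6
side castor 383 enc [676.1 116.1  39.8] bb [675.7 116.4] [78.2 77.1  7.6] zmax 8.6
castor 0.0015 [array([673.7, 119.6]), array([87.6, 81.2]), np.float64(26.7)] 471
castor 0.035 [array([677.7, 118.1]), array([38.5, 25.7]), np.float64(24.1)] 157
castor 0.046 [array([678.4, 117.6]), array([33. , 23.8]), np.float64(11.2)] 97
lever [[712, -132, 4], [669, -135, 5], [674, -131, 4], [665, -130, 6], [722, -121, 4], [655, -128, 5], [718, -118, 3], [712, -108, 13], [663, -122, 5], [714, -103, 13], [712, -105, 12], [663, -119, 4]]
[[-0.     0.292  0.956]
 [ 0.     0.956 -0.292]
 [-1.     0.    -0.   ]]
```

Run:
```python
import numpy as np,cv2
a=np.load("top0.npz")["p"];b=np.load("side0.npz")["p"]
f=lambda p,c,r,s=20:cv2.resize(p[r-s:r+s,c-s:c+s],(380,380),interpolation=cv2.INTER_CUBIC)
t=np.hstack([f(a,202,157),f(b,211,233)]);cv2.imwrite("pics/castor.png",t)
t=np.hstack([f(a,284,151),f(b,223,180)]);cv2.imwrite("pics/bell.png",t)
```

```text
(no output)
```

View pics/castor.png

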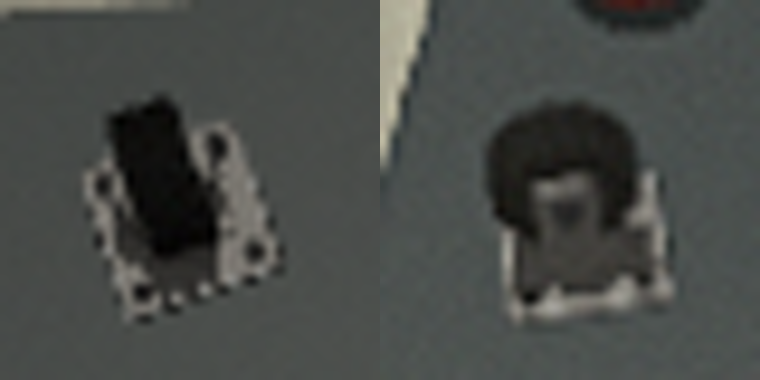

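View pics/bell.png

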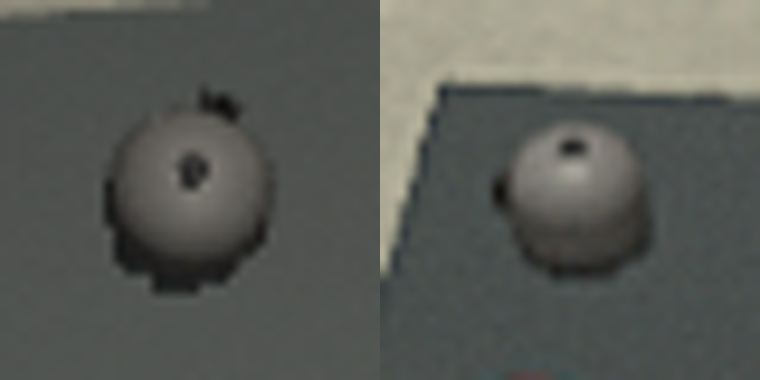

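Run:
```python
from h import *
C=np.array([(84,172),(130,320),(280,266),(228,122)],float)
uv=C/9.5-.45+[182,137]
W=ray("top",uv,.004)[:,:2]*1000;print(np.round(W,1),W.mean(0))
for i,j in ((1,0),(2,3),(2,1),(3,0)):
    e=W[j]-W[i];print(np.hypot(*e),np.degrees(np.arctan2(e[1],e[0])))
L=np.array([(218,104)])/9.5-.45+[264,131];print("lever tip",ray("top",L,.01)*1000)
N=np.array([(193,170)])/9.5-.45+[264,131];print("nut",ray("top",N,.037)*1000)
for n in ["red_wheel","green_wheel","pale_foot","bell","castor","blue_tray","orange_tray"]:
  for c in("top","side"):
    viewer.camera(c);q=viewer.spot_point(n,c)[:2]
    print(n,c,[(round(r["score"],2),np.round(ray(c,r["position"],0.0)[0,:2]*1000,1)) for r in q])
# outlines at rim plane, by colour
for c in ("top","side"):
    p,d=viewer.camera(c);hsv=cv2.cvtColor(p,cv2.COLOR_BGR2HSV).astype(int)
    for k,(x,y,z) in {"red":(.681,.009,.013),"green":(.470,-.100,.013),"yellow":(.584,-.118,.013)}.items():
        u,v=proj(c,[x,y,z])[0].astype(int)
        s=np.zeros(d.shape,bool);s[v-16:v+17,u-16:u+17]=1
        m=(s&(hsv[...,1]>90)&(hsv[...,2]>40)).astype(np.uint8)
        cs,_=cv2.findContours(m,cv2.RETR_EXTERNAL,cv2.CHAIN_APPROX_NONE);ct=max(cs,key=cv2.contourArea)[:,0]
        Q=ray(c,ct,z)*1000;e=cv2.fitEllipse(Q[:,:2].astype(np.float32));print(c,k,[np.round(t,1) for t in e])
```

```text
[[691.  140.9]
 [649.1 129.2]
 [662.4  88.6]
 [703.4 101.8]] [676.49278138 115.11869927]
43.49851635431875 15.703314325459267
43.07435824239297 17.803648395267594
42.644432326821956 108.09861119463031
41.05004154385475 107.55883328525768
lever tip [[ 713.48587357 -106.92390595   10.        ]]
nut [[686.80332953 -97.61670511  37.        ]]
red_wheel top [(0.72, array([685.6,  -1.8]))]
red_wheel side [(0.64, array([674. ,  12.3]))]
green_wheel top [(0.7, array([ 470.3, -101.7]))]
green_wheel side [(0.58, array([505.8, 286.1])), (0.46, array([ 472.2, -100.2]))]
pale_foot top [(0.79, array([450.9, 108.8])), (0.19, array([671.8, 116.8]))]
pale_foot side [(0.8, array([452.7, 107.7]))]
bell top [(0.84, array([ 721.9, -380.9])), (0.69, array([698.7, -94.7]))]
bell side [(0.58, array([686.6, -96.9])), (0.57, array([ 726.8, -382.8]))]
castor top [(0.82, array([677.3, 114.2]))]
castor side [(0.67, array([685. , 106.5]))]
blue_tray top [(0.66, array([ 499.4, -294.5]))]
blue_tray side [(0.91, array([ 506.2, -298.1]))]
orange_tray top [(0.8, array([506.9, 298.8])), (0.27, array([ 475.1, -100. ]))]
orange_tray side [(0.84, array([504.6, 284.2]))]
top red [array([682.8,   7.9]), array([46.6, 47.9]), np.float64(152.5)]
top green [array([ 470.1, -101. ]), array([45.5, 46.2]), np.float64(6.3)]
top yellow [array([ 584.8, -120.6]), array([47.5, 47.8]), np.float64(166.2)]
side red [array([682.9,   7.4]), array([48., 52.]), np.float64(17.8)]
side green [array([ 471.3, -103. ]), array([43.7, 45.6]), np.float64(140.2)]
side yellow [array([ 585.3, -121.8]), array([47.8, 55. ]), np.float64(12.9)]
```

```bash
cat > go.py <<'E'
import sys
from h import *
def st():
    o=monitor.get_obs();R=Ro.from_quat(o["ee_rot"]).as_matrix()
    psi=np.degrees(np.arctan2(R[1,1],R[0,1]))-90
    print("t",round(o["clock"],2),"p",np.round(o["position"]*1000,1),"psi",round(psi,1),"tilt",np.round(np.degrees(np.arccos(-R[2,0])),2),"F",np.round(o["ft_force"],1),"w",round(o["grip_width"]*85,1),"j7",round(o["joint_pos"][6],2))
    return o,R,psi
if __name__=="__main__":
    o,R,psi=st()
    a=list(map(float,sys.argv[1:]))
    for i in range(0,len(a),4):
        t=np.array(a[i:i+3]);d=R.T@(t-o["position"]*1000)
        print(t,"offset",np.round(d,1),"twist",round(-(a[i+3]-psi),1))
E
python3 go.py 676.5 115.3 120 17  676.5 115.3 14 17
```

```text
t 2.9 p [182.8 597.7 231.3] psi -17.0 tilt 0.01 F [-0.   1.2  0.6] w 85.0 j7 -0.09
[676.5 115.3 120. ] offset [ 111.3 -316.9  613.2] twist -34.0
[676.5 115.3  14. ] offset [ 217.3 -316.9  613.2] twist -34.0
```

Candidates (pixels in the 800x600 top picture):
- **Castor:** (313,247). The black knob at (331,317) has no plate.
- **Bell:** steel at (443,236). The pink look-alike is at (617,209), and I leave it alone.
- **Wheels:** red (379,242), green (452,368), spare yellow (461,296). The brass part at (380,391) is not a wheel.
- **Feet:** pale (319,388), spare dark (395,307).

The crops confirm these choices. I start with the castor.

Emit:
send_rows:
  grip: [0,0,0,0,0]
  offset:
    - [0,-18,35]
    - [10,-36,70]
    - [20,-54,105]
    - [30,-72,140]
    - [40,-90,175]
  twist: [-4,-8,-12,-16,-20]
  newtons: 40

```text
clock: 3.32
position: [0.3249, 0.459, 0.1911]
ee_rot: [-0.02, 0.707, 0.02, 0.707]
ft_force: [0.5, 0.4, -0.7]
grip_width: 0.996
```

```bash
python3 go.py 676.5 115.3 120 17  676.5 115.3 14 17
```

```text
t 3.32 p [324.9 459.  191.1] psi 3.2 tilt 0.04 F [ 0.5  0.4 -0.7] w 84.7 j7 0.59
[676.5 115.3 120. ] offset [  71.1 -362.8  331.8] twist -13.8
[676.5 115.3  14. ] offset [ 177.1 -362.9  331.8] twist -13.8
```

Emit:
send_rows:
  grip: [0,0,0,0,0]
  offset:
    - [5,-28,26]
    - [10,-56,52]
    - [15,-84,78]
    - [20,-112,104]
    - [25,-140,130]
  twist: [-3,-6,-9,-12,-14]

```text
clock: 3.73
position: [0.4621, 0.326, 0.1664]
ee_rot: [-0.105, 0.699, 0.106, 0.699]
ft_force: [0.4, 0.3, 0.9]
grip_width: 1.0
```

```bash
python3 go.py 676.5 115.3 120 17  676.5 115.3 14 17
```

```text
t 3.73 p [462.1 326.  166.4] psi 17.2 tilt 0.04 F [0.4 0.3 0.9] w 85.0 j7 1.19
[676.5 115.3 120. ] offset [  46.4 -264.6  142.6] twist 0.2
[676.5 115.3  14. ] offset [ 152.4 -264.6  142.6] twist 0.2
```

Emit:
send_rows:
  grip: [0,0,0,0,0]
  offset:
    - [4,-34,19]
    - [8,-68,38]
    - [12,-102,57]
    - [16,-136,75]
    - [20,-170,93]
  twist: [0,0,0,0,0]

```text
clock: 4.15
position: [0.6008, 0.1906, 0.1463]
ee_rot: [-0.105, 0.699, 0.105, 0.699]
ft_force: [0.8, 0.3, -0.0]
grip_width: 1.004
```

Emit:
send_rows:
  grip: [0,0,0,0,0]
  offset:
    - [8,-34,17]
    - [16,-64,34]
    - [22,-84,44]
    - [26,-94,50]
    - [26,-95,50]
  twist: [0,0,0,0,0]

```text
clock: 4.57
position: [0.6758, 0.1132, 0.1189]
ee_rot: [-0.104, 0.7, 0.103, 0.699]
ft_force: [0.1, -0.2, -0.8]
grip_width: 1.001
```

```bash
python3 go.py  676.5 115.3 14 17
python3 - <<'E'
from h import *
p,d=viewer.camera("side");cv2.imwrite("pics/s2.png",cv2.resize(p[150:300,130:330],(800,600)))
E
```

```text
t 4.57 p [675.8 113.2 118.9] psi 16.8 tilt 0.11 F [ 0.1 -0.2 -0.8] w 85.1 j7 1.71
[676.5 115.3  14. ] offset [104.9   1.9   1.4] twist -0.2
```

View pics/s2.png

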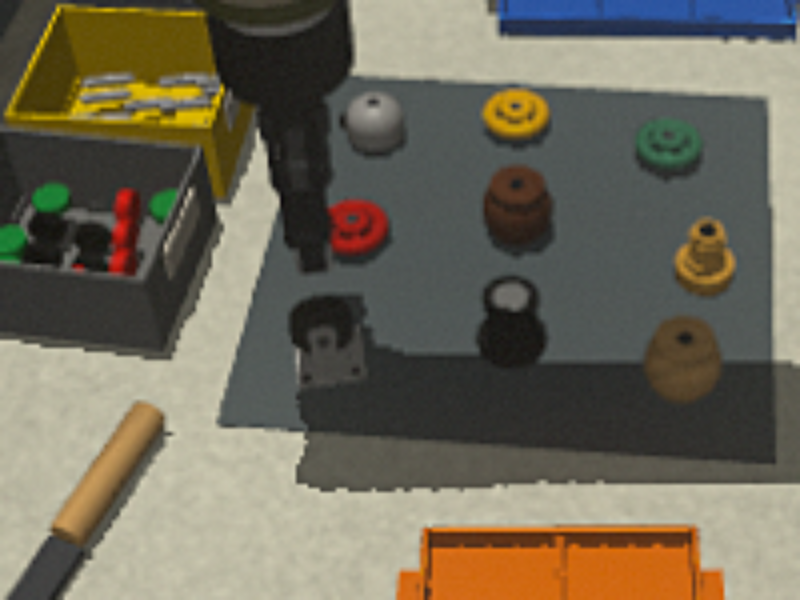

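The side view shows the gripper standing over the castor, which is at (328,340) in the crop, with its path down clear. Now I descend.

Emit:
send_rows:
  grip: [0,0,0,0,0]
  offset:
    - [30,2,1]
    - [60,2,1]
    - [85,2,1]
    - [103,2,1]
    - [105,2,1]
  twist: [0,0,0,0,0]

```text
clock: 5.03
position: [0.6722, 0.1205, 0.0119]
ee_rot: [-0.105, 0.701, 0.106, 0.697]
ft_force: [0.1, 0.5, -1.0]
grip_width: 0.998
```

Emit:
send_rows:
  grip: [160,255,255,255,255]
  offset:
    - [0,0,0]
    - [0,0,0]
    - [0,0,0]
    - [0,0,0]
    - [0,0,0]
  twist: [0,0,0,0,0]

```text
clock: 5.45
position: [0.6763, 0.1183, 0.0169]
ee_rot: [-0.104, 0.699, 0.105, 0.7]
ft_force: [-2.8, 0.2, 7.2]
grip_width: 0.33
```

Emit:
send_rows:
  grip: [255,255,255,255,255]
  offset:
    - [0,0,0]
    - [0,0,0]
    - [0,0,0]
    - [0,0,0]
    - [-5,0,0]
  twist: [0,0,0,0,0]

```text
clock: 5.87
position: [0.6754, 0.1181, 0.0205]
ee_rot: [-0.104, 0.699, 0.105, 0.699]
ft_force: [-0.4, -0.2, -1.0]
grip_width: 0.326
```

```bash
python3 go.py  544.4 300.8 120 7
python3 - <<'E'
from h import *
p,d=viewer.camera("side");cv2.imwrite("pics/s3.png",cv2.resize(p[150:300,130:330],(800,600)))
E
```

```text
t 5.87 p [675.4 118.1  20.5] psi 17.0 tilt 0.02 F [-0.4 -0.2 -1. ] w 27.7 j7 1.72
[544.4 300.8 120. ] offset [-99.4 213.  -71.9] twist 10.0
```

View pics/s3.png

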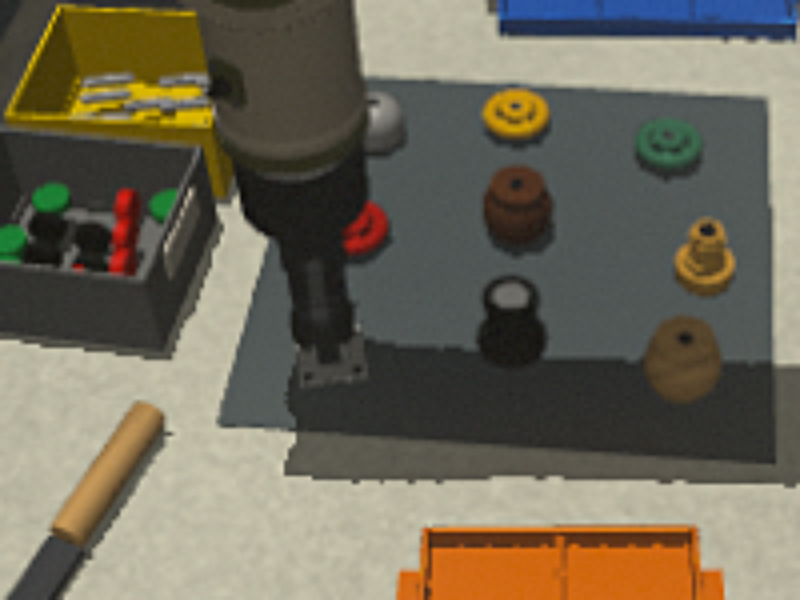

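Emit:
send_rows:
  grip: [255,255,255,255,255]
  offset:
    - [-20,0,0]
    - [-45,0,0]
    - [-70,15,-5]
    - [-85,40,-14]
    - [-95,70,-24]
  twist: [0,0,0,0,0]

```text
clock: 6.33
position: [0.6334, 0.1765, 0.118]
ee_rot: [-0.103, 0.698, 0.103, 0.701]
ft_force: [0.8, 0.2, -0.7]
grip_width: 0.327
```

Emit:
send_rows:
  grip: [255,255,255,255,255]
  offset:
    - [0,33,-11]
    - [0,66,-22]
    - [0,100,-34]
    - [0,125,-42]
    - [0,138,-46]
  twist: [2,4,6,8,10]

```text
clock: 6.75
position: [0.5449, 0.3007, 0.1157]
ee_rot: [-0.043, 0.706, 0.045, 0.705]
ft_force: [-0.7, 1.7, -0.3]
grip_width: 0.328
```

Emit:
send_rows:
  grip: [255,255,255,255,255]
  offset:
    - [0,0,0]
    - [0,0,0]
    - [0,0,0]
    - [0,0,0]
    - [0,0,0]
  twist: [0,0,0,0,0]

```text
clock: 7.17
position: [0.5486, 0.2951, 0.1153]
ee_rot: [-0.043, 0.706, 0.042, 0.706]
ft_force: [0.5, 0.4, -0.9]
grip_width: 0.326
```

```bash
python3 go.py  544.4 300.8 120 7  544.4 300.8 19 7
python3 - <<'E'
from h import *
p,d=viewer.camera("top");cv2.imwrite("pics/t4.png",cv2.resize(p,(800,600)))
p,d=viewer.camera("side");cv2.imwrite("pics/s4.png",cv2.resize(p[180:330,150:350],(800,600)))
E
```

```text
t 7.17 p [548.6 295.1 115.3] psi 6.9 tilt 0.02 F [ 0.5  0.4 -0.9] w 27.7 j7 1.19
[544.4 300.8 120. ] offset [-4.7  6.1 -3.5] twist -0.1
[544.4 300.8  19. ] offset [96.3  6.2 -3.5] twist -0.1
```

View pics/s4.png

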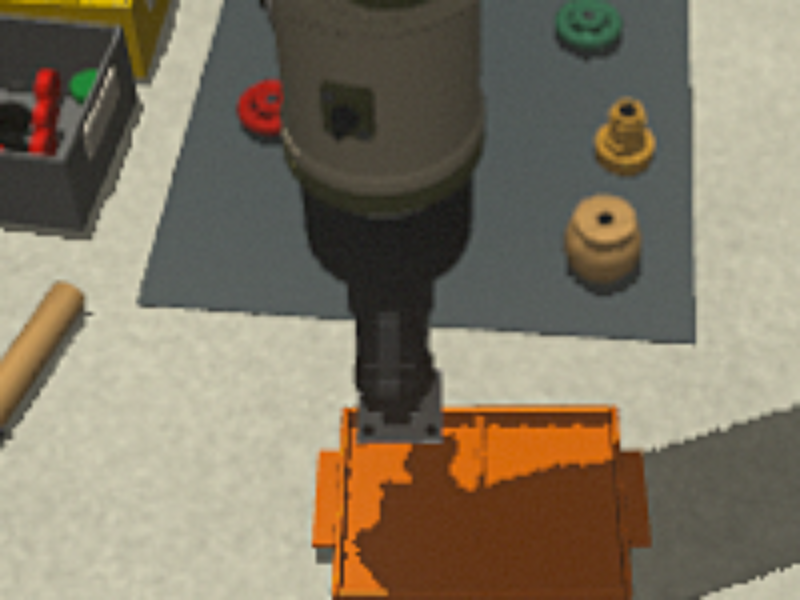

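View pics/t4.png

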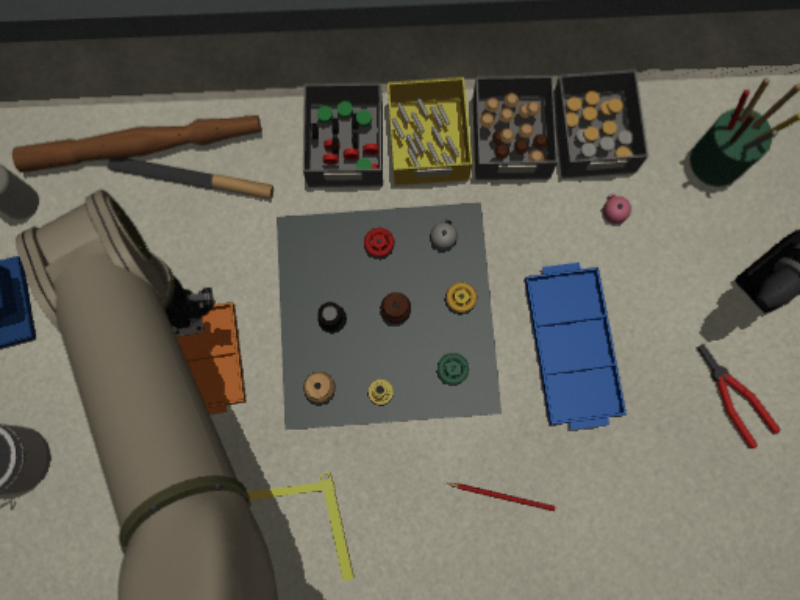

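Emit:
send_rows:
  grip: [255,255,255,255,255]
  offset:
    - [20,6,-3]
    - [45,6,-3]
    - [70,6,-3]
    - [84,6,-3]
    - [90,6,-3]
  twist: [0,0,0,0,0]

```text
clock: 7.68
position: [0.5429, 0.3009, 0.0227]
ee_rot: [-0.044, 0.707, 0.042, 0.705]
ft_force: [-0.1, -0.2, -0.7]
grip_width: 0.329
```

Emit:
send_rows:
  grip: [255,255,255,255,255]
  offset:
    - [2,0,0]
    - [4,0,0]
    - [5,0,0]
    - [5,0,0]
    - [5,0,0]
  twist: [0,0,0,0,0]

```text
clock: 8.1
position: [0.5446, 0.3024, 0.0212]
ee_rot: [-0.043, 0.705, 0.043, 0.706]
ft_force: [0.9, 0.5, -1.9]
grip_width: 0.328
```

```bash
python3 go.py  544.4 300.8 19 7
python3 - <<'E'
from h import *
p,d=viewer.camera("side");cv2.imwrite("pics/s5.png",cv2.resize(p[180:330,150:350],(800,600)))
E
```

```text
t 8.1 p [544.6 302.4  21.2] psi 7.0 tilt 0.08 F [ 0.9  0.5 -1.9] w 27.8 j7 1.19
[544.4 300.8  19. ] offset [ 2.2 -1.5 -0.4] twist -0.0
```

View pics/s5.png

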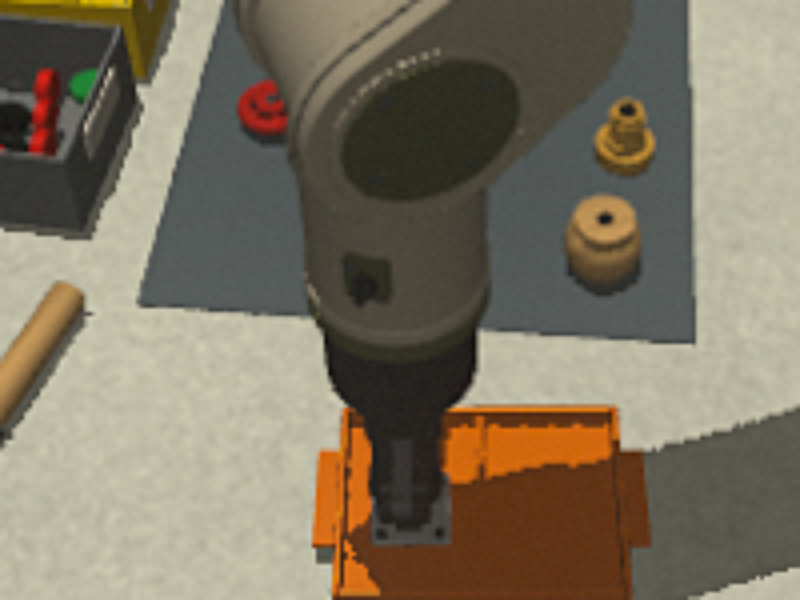

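Emit:
send_rows:
  grip: [255,255,255,255,255]
  offset:
    - [1,0,0]
    - [2,0,0]
    - [2.5,0,0]
    - [2.5,0,0]
    - [2.5,0,0]
  twist: [0,0,0,0,0]

```text
clock: 8.57
position: [0.5447, 0.3025, 0.0207]
ee_rot: [-0.043, 0.705, 0.044, 0.706]
ft_force: [-9.2, -5.2, 22.5]
grip_width: 0.327
```

```bash
python3 go.py  544.4 300.8 19 7
```

```text
t 8.57 p [544.7 302.5  20.7] psi 7.0 tilt 0.11 F [-9.2 -5.2 22.5] w 27.8 j7 1.19
[544.4 300.8  19. ] offset [ 1.7 -1.6 -0.5] twist -0.0
```

Emit:
send_rows:
  grip: [150,75,60,60,60]
  offset:
    - [-1.5,0,0]
    - [-1.5,0,0]
    - [-1.5,0,0]
    - [-1.5,0,0]
    - [-8,0,0]
  twist: [0,0,0,0,0]

```text
clock: 8.98
position: [0.5432, 0.3016, 0.0246]
ee_rot: [-0.044, 0.706, 0.043, 0.705]
ft_force: [0.8, 0.9, -0.8]
grip_width: 0.766
```

Emit:
send_rows:
  grip: [60,60,0,0,0]
  offset:
    - [-30,0,0]
    - [-70,0,0]
    - [-100,0,0]
    - [-100,0,0]
    - [-100,0,0]
  twist: [0,0,0,0,0]

```text
clock: 9.4
position: [0.5452, 0.3027, 0.1283]
ee_rot: [-0.042, 0.705, 0.044, 0.707]
ft_force: [-0.7, -0.3, -0.4]
grip_width: 1.002
```

```bash
python3 go.py  449.5 108.3 130 7 449.5 108.3 6 7
python3 - <<'E'
from h import *
p,d=viewer.camera("side");cv2.imwrite("pics/s6.png",cv2.resize(p[180:330,150:350],(800,600)))
E
```

```text
t 9.4 p [545.2 302.7 128.3] psi 7.0 tilt 0.25 F [-0.7 -0.3 -0.4] w 85.2 j7 1.17
[449.5 108.3 130. ] offset [  -2.5 -181.3 -118.7] twist -0.0
[449.5 108.3   6. ] offset [ 121.5 -181.6 -119.1] twist -0.0
```

View pics/s6.png

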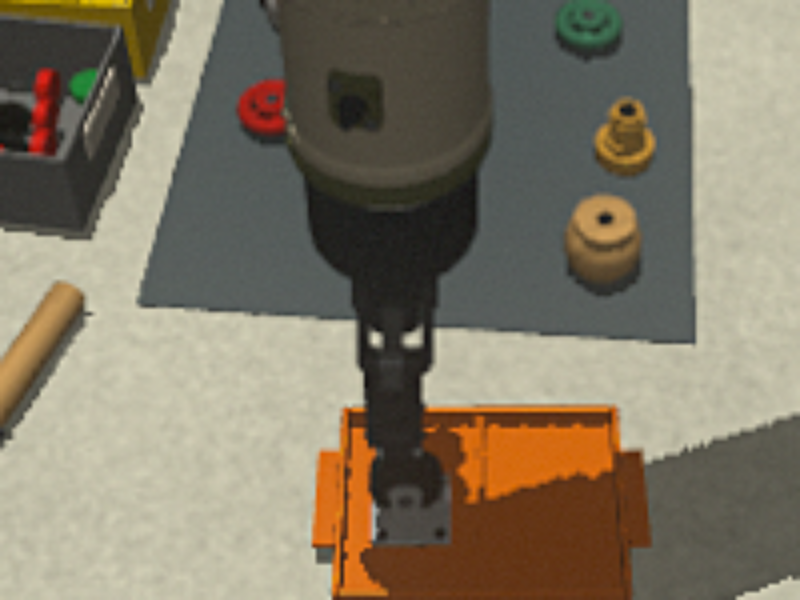

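The castor stands in the orange tray at (410,500) in the crop. Next is the pale foot.

Emit:
send_rows:
  grip: [0,0,0,0,0]
  offset:
    - [0,-30,-20]
    - [0,-62,-40]
    - [0,-94,-61]
    - [0,-126,-82]
    - [0,-158,-103]
  twist: [0,0,0,0,0]

```text
clock: 9.87
position: [0.4591, 0.1309, 0.1243]
ee_rot: [-0.044, 0.707, 0.043, 0.705]
ft_force: [-0.0, -0.5, 0.4]
grip_width: 1.005
```

Emit:
send_rows:
  grip: [0,0,0,0,0]
  offset:
    - [10,-18,-12]
    - [30,-23,-16]
    - [40,-23,-16]
    - [40,-23,-16]
    - [40,-23,-16]
  twist: [0,0,0,0,0]

```text
clock: 10.28
position: [0.4477, 0.1086, 0.0852]
ee_rot: [-0.044, 0.706, 0.043, 0.705]
ft_force: [0.1, 0.8, 0.0]
grip_width: 0.997
```

```bash
python3 go.py  449.5 108.3 3 7
```

```text
t 10.28 p [447.7 108.6  85.2] psi 7.1 tilt 0.11 F [0.1 0.8 0. ] w 84.7 j7 1.39
[449.5 108.3   3. ] offset [82.2 -0.4  1.9] twist 0.1
```

Emit:
send_rows:
  grip: [0,0,0,0,0]
  offset:
    - [25,0,2]
    - [50,0,2]
    - [70,0,2]
    - [80,0,2]
    - [82,0,2]
  twist: [0,0,0,0,0]

```text
clock: 10.7
position: [0.4494, 0.1086, 0.0025]
ee_rot: [-0.044, 0.707, 0.043, 0.705]
ft_force: [-0.9, 1.4, 0.1]
grip_width: 0.999
```

Emit:
send_rows:
  grip: [80,140,180,255,255]
  offset:
    - [0,0,0]
    - [0,0,0]
    - [0,0,0]
    - [0,0,0]
    - [0,0,0]
  twist: [0,0,0,0,0]

```text
clock: 11.12
position: [0.451, 0.1087, 0.0052]
ee_rot: [-0.043, 0.705, 0.044, 0.707]
ft_force: [-1.5, 0.2, 6.8]
grip_width: 0.56
```

Emit:
send_rows:
  grip: [255,255,255,255,255]
  offset:
    - [0,0,0]
    - [0,0,0]
    - [0,0,0]
    - [0,0,0]
    - [0,0,0]
  twist: [0,0,0,0,0]

```text
clock: 11.53
position: [0.451, 0.1086, 0.0053]
ee_rot: [-0.043, 0.705, 0.044, 0.707]
ft_force: [-0.6, 0.6, 6.1]
grip_width: 0.563
```

```bash
python3 go.py  449.5 108.3 120 5.5  423.4 -302.5 120 5.5
```

```text
t 11.53 p [451.  108.6   5.3] psi 7.0 tilt 0.14 F [-0.6  0.6  6.1] w 47.9 j7 1.44
[449.5 108.3 120. ] offset [-1.147e+02 -1.000e-01 -1.300e+00] twist 1.5
[ 423.4 -302.5  120. ] offset [-115.3 -404.6  -77.2] twist 1.5
```

Emit:
send_rows:
  grip: [255,255,255,255,255]
  offset:
    - [-20,0,0]
    - [-50,0,0]
    - [-80,-8,-1]
    - [-105,-30,-5]
    - [-115,-60,-11]
  twist: [0,0,0,0,1.5]

```text
clock: 11.95
position: [0.4484, 0.0488, 0.1231]
ee_rot: [-0.034, 0.704, 0.036, 0.708]
ft_force: [1.4, -0.6, -0.9]
grip_width: 0.56
```

Emit:
send_rows:
  grip: [255,255,255,255,255]
  offset:
    - [0,-34,-6]
    - [0,-70,-12]
    - [0,-106,-18]
    - [0,-142,-25]
    - [0,-178,-32]
  twist: [0,0,0,0,0]

```text
clock: 12.37
position: [0.4315, -0.1347, 0.1198]
ee_rot: [-0.034, 0.706, 0.034, 0.707]
ft_force: [1.3, 1.1, -1.2]
grip_width: 0.559
```

Emit:
send_rows:
  grip: [255,255,255,255,255]
  offset:
    - [0,-36,-6]
    - [0,-72,-12]
    - [0,-105,-18]
    - [0,-130,-22]
    - [0,-148,-25]
  twist: [0,0,0,0,0]

```text
clock: 12.78
position: [0.4204, -0.2856, 0.1198]
ee_rot: [-0.033, 0.706, 0.033, 0.707]
ft_force: [0.0, 0.3, -1.6]
grip_width: 0.553
```

Emit:
send_rows:
  grip: [255,255,255,255,255]
  offset:
    - [20,-12,0]
    - [40,-17,0]
    - [50,-17,0]
    - [50,-17,0]
    - [50,-17,0]
  twist: [0,0,0,0,0]

```text
clock: 13.2
position: [0.4225, -0.299, 0.0691]
ee_rot: [-0.034, 0.706, 0.034, 0.706]
ft_force: [-0.1, -0.5, -0.1]
grip_width: 0.563
```

```bash
python3 go.py   423.4 -302.5 9.5 5.5;python3 - <<'E'
from h import *
p,d=viewer.camera("top");cv2.imwrite("pics/t7.png",cv2.resize(p[130:300,256:480],(800,600)))
p,d=viewer.camera("side");cv2.imwrite("pics/s7.png",cv2.resize(p[80:230,200:400],(800,600)))
E
```

```text
t 13.2 p [ 422.5 -299.    69.1] psi 5.5 tilt 0.04 F [-0.1 -0.5 -0.1] w 47.9 j7 2.38
[ 423.4 -302.5    9.5] offset [59.6 -3.6  0.6] twist 0.0
```

View pics/s7.png

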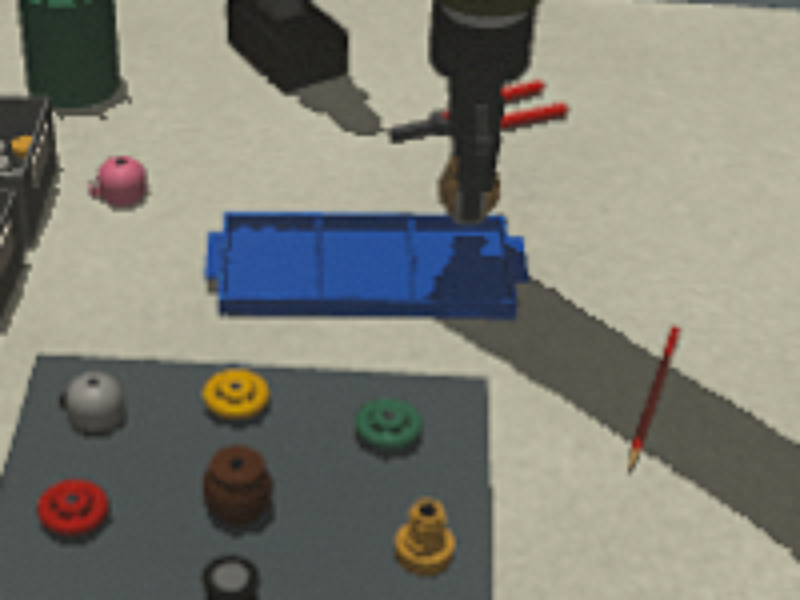

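View pics/t7.png

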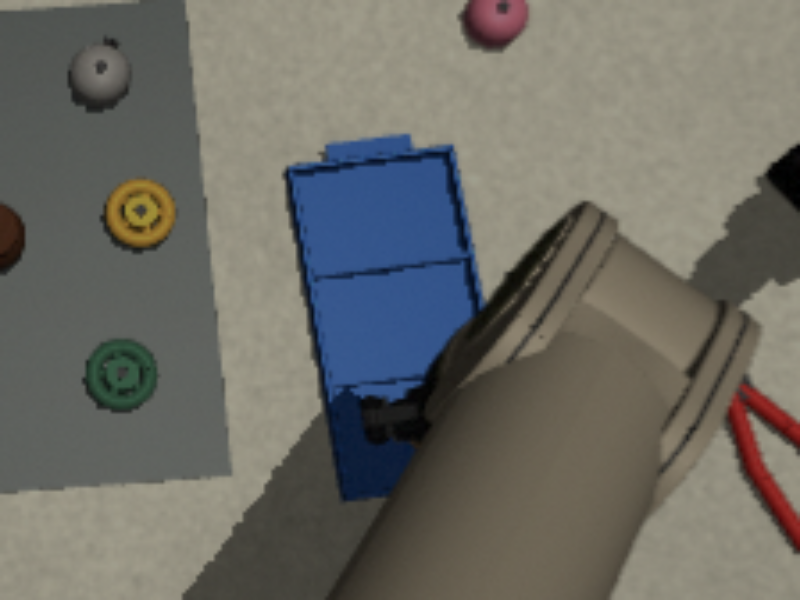

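Emit:
send_rows:
  grip: [255,255,255,255,255]
  offset:
    - [20,-3,1]
    - [38,-3,1]
    - [50,-3,1]
    - [56,-3,1]
    - [57,-3,1]
  twist: [0,0,0,0,0]

```text
clock: 13.72
position: [0.4236, -0.302, 0.0113]
ee_rot: [-0.034, 0.707, 0.034, 0.706]
ft_force: [0.6, 0.3, -0.2]
grip_width: 0.559
```

Emit:
send_rows:
  grip: [255,255,255,255,255]
  offset:
    - [1,0,0]
    - [1.5,0,0]
    - [2,0,0]
    - [2.5,0,0]
    - [2.5,0,0]
  twist: [0,0,0,0,0]

```text
clock: 14.13
position: [0.424, -0.3026, 0.0096]
ee_rot: [-0.034, 0.706, 0.034, 0.706]
ft_force: [-0.7, -0.2, -0.7]
grip_width: 0.561
```

```bash
python3 go.py   423.4 -302.5 9.5 5.5
```

```text
t 14.13 p [ 424.  -302.6    9.6] psi 5.5 tilt 0.03 F [-0.7 -0.2 -0.7] w 47.7 j7 2.45
[ 423.4 -302.5    9.5] offset [ 0.1  0.1 -0.6] twist -0.0
```

Emit:
send_rows:
  grip: [255,255,255,255,255]
  offset:
    - [0.5,0,0]
    - [1,0,0]
    - [1.5,0,0]
    - [1.5,0,0]
    - [1.5,0,0]
  twist: [0,0,0,0,0]

```text
clock: 14.55
position: [0.424, -0.3026, 0.0092]
ee_rot: [-0.033, 0.706, 0.034, 0.707]
ft_force: [-7.1, 5.7, 22.4]
grip_width: 0.56
```

```bash
python3 go.py   423.4 -302.5 9.5 5.5
```

```text
t 14.55 p [ 424.  -302.6    9.2] psi 5.5 tilt 0.08 F [-7.1  5.7 22.4] w 47.6 j7 2.45
[ 423.4 -302.5    9.5] offset [-0.3  0.2 -0.6] twist -0.0
```

Emit:
send_rows:
  grip: [110,70,60,60,60]
  offset:
    - [-1,0,0]
    - [-1,0,0]
    - [-1,0,0]
    - [-1,0,0]
    - [-8,0,0]
  twist: [0,0,0,0,0]

```text
clock: 14.97
position: [0.423, -0.302, 0.0149]
ee_rot: [-0.034, 0.707, 0.034, 0.706]
ft_force: [-0.7, 0.6, -0.2]
grip_width: 0.766
```

Emit:
send_rows:
  grip: [60,60,60,0,0]
  offset:
    - [-30,0,0]
    - [-65,0,0]
    - [-90,0,0]
    - [-100,0,0]
    - [-100,0,0]
  twist: [0,0,0,0,0]

```text
clock: 15.38
position: [0.4251, -0.3033, 0.1184]
ee_rot: [-0.034, 0.705, 0.033, 0.708]
ft_force: [0.9, -0.6, 0.2]
grip_width: 0.994
```

```bash
python3 go.py  470.3 -101.2 90 7 470.3 -101.2 0 7
python3 - <<'E'
from h import *
p,d=viewer.camera("side");cv2.imwrite("pics/s8.png",cv2.resize(p[80:230,200:400],(800,600)))
E
```

```text
t 15.38 p [ 425.1 -303.3  118.4] psi 5.5 tilt 0.26 F [ 0.9 -0.6  0.2] w 84.5 j7 2.34
[ 470.3 -101.2   90. ] offset [ 28.3 196.8  64.2] twist -1.5
[ 470.3 -101.2    0. ] offset [118.3 197.   63.8] twist -1.5
```

View pics/s8.png

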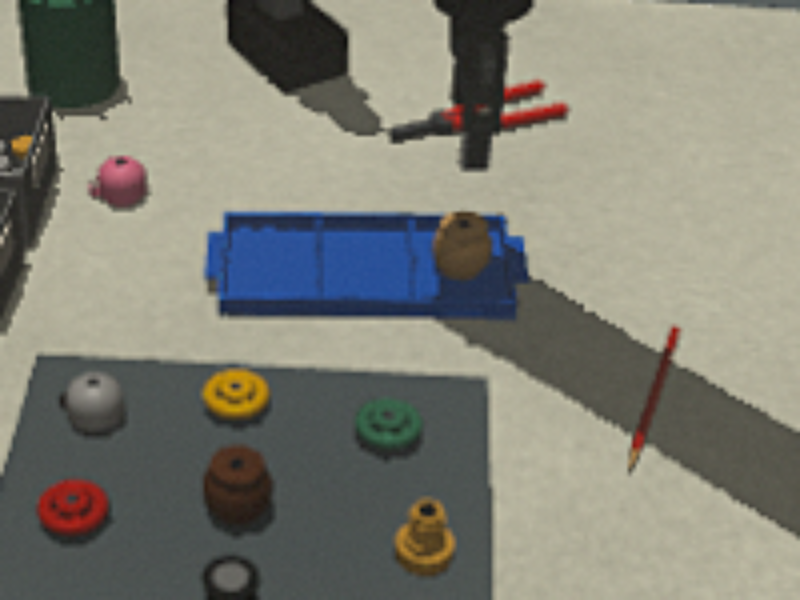

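The pale foot stands in the near blue compartment at (462,245) in the crop. Next is the green wheel.

Emit:
send_rows:
  grip: [0,0,0,0,0]
  offset:
    - [0,34,11]
    - [0,70,23]
    - [0,106,35]
    - [5,142,46]
    - [10,172,56]
  twist: [0,0,0,-1,-1.5]

```text
clock: 15.85
position: [0.4624, -0.123, 0.1043]
ee_rot: [-0.044, 0.706, 0.044, 0.705]
ft_force: [1.0, -0.4, 0.1]
grip_width: 1.005
```

Emit:
send_rows:
  grip: [0,0,0,0,0]
  offset:
    - [20,20,6]
    - [40,24,8]
    - [50,24,8]
    - [50,24,8]
    - [50,24,8]
  twist: [0,0,0,0,0]

```text
clock: 16.27
position: [0.4671, -0.1023, 0.0551]
ee_rot: [-0.043, 0.707, 0.042, 0.705]
ft_force: [0.3, -0.4, 1.1]
grip_width: 0.999
```

```bash
python3 go.py  470.3 -101.2 1 7
```

```text
t 16.27 p [ 467.1 -102.3   55.1] psi 6.9 tilt 0.14 F [ 0.3 -0.4  1.1] w 84.9 j7 1.93
[ 470.3 -101.2    1. ] offset [54.1  0.7  3.5] twist -0.1
```

Emit:
send_rows:
  grip: [0,0,0,0,0]
  offset:
    - [15,1,3]
    - [30,1,3]
    - [44,1,3]
    - [51,1,3]
    - [53,1,3]
  twist: [0,0,0,0,0]

```text
clock: 16.68
position: [0.4705, -0.1006, 0.0024]
ee_rot: [-0.043, 0.706, 0.043, 0.705]
ft_force: [-0.8, -0.0, 1.2]
grip_width: 1.001
```

Emit:
send_rows:
  grip: [60,90,130,180,255]
  offset:
    - [0,0,0]
    - [0,0,0]
    - [0,0,0]
    - [0,0,0]
    - [0,0,0]
  twist: [0,0,0,0,0]

```text
clock: 17.1
position: [0.4716, -0.1, 0.004]
ee_rot: [-0.043, 0.705, 0.043, 0.706]
ft_force: [-2.7, -0.3, 8.7]
grip_width: 0.569
```

Emit:
send_rows:
  grip: [255,255,255,255,255]
  offset:
    - [0,0,0]
    - [0,0,0]
    - [0,0,0]
    - [0,0,0]
    - [0,0,0]
  twist: [0,0,0,0,0]

```text
clock: 17.52
position: [0.4716, -0.0999, 0.0039]
ee_rot: [-0.043, 0.705, 0.043, 0.706]
ft_force: [-2.5, -0.1, 8.6]
grip_width: 0.566
```

```bash
python3 go.py  470.3 -101.2 100 7  467 291.2 100 7
```

```text
t 17.52 p [471.6 -99.9   3.9] psi 7.0 tilt 0.09 F [-2.5 -0.1  8.6] w 48.1 j7 1.98
[ 470.3 -101.2  100. ] offset [-96.1  -1.1  -1.3] twist -0.0
[467.  291.2 100. ] offset [-95.9 388.8  43.2] twist -0.0
```

Emit:
send_rows:
  grip: [255,255,255,255,255]
  offset:
    - [-15,0,0]
    - [-40,0,0]
    - [-70,0,0]
    - [-95,12,1]
    - [-105,38,4]
  twist: [0,0,0,0,0]

```text
clock: 17.93
position: [0.4718, -0.0643, 0.1118]
ee_rot: [-0.042, 0.704, 0.041, 0.708]
ft_force: [2.1, -0.4, -0.3]
grip_width: 0.565
```

Emit:
send_rows:
  grip: [255,255,255,255,255]
  offset:
    - [0,34,4]
    - [0,69,8]
    - [0,104,12]
    - [0,139,16]
    - [0,174,20]
  twist: [0,0,0,0,0]

```text
clock: 18.35
position: [0.4688, 0.1153, 0.1086]
ee_rot: [-0.043, 0.705, 0.043, 0.706]
ft_force: [1.3, -0.1, -0.0]
grip_width: 0.562
```

Emit:
send_rows:
  grip: [255,255,255,255,255]
  offset:
    - [0,35,4]
    - [0,70,8]
    - [0,105,12]
    - [0,135,15]
    - [0,157,18]
  twist: [0,0,0,0,0]

```text
clock: 18.77
position: [0.467, 0.2749, 0.1084]
ee_rot: [-0.044, 0.706, 0.044, 0.706]
ft_force: [1.0, 0.3, -0.7]
grip_width: 0.57
```

Emit:
send_rows:
  grip: [255,255,255,255,255]
  offset:
    - [0,15,1]
    - [0,20,1]
    - [10,20,1]
    - [20,20,1]
    - [20,20,1]
  twist: [0,0,0,0,0]

```text
clock: 19.18
position: [0.4654, 0.2888, 0.0852]
ee_rot: [-0.043, 0.707, 0.041, 0.705]
ft_force: [-1.3, -0.2, -1.3]
grip_width: 0.563
```

```bash
python3 go.py   467 291.2 8.5 7;python3 - <<'E'
from h import *
p,d=viewer.camera("side");cv2.imwrite("pics/s9.png",cv2.resize(p[200:350,180:380],(800,600)))
E
```

```text
t 19.18 p [465.4 288.8  85.2] psi 6.9 tilt 0.23 F [-1.3 -0.2 -1.3] w 47.8 j7 1.12
[467.  291.2   8.5] offset [76.7  2.4  2.1] twist -0.1
```

View pics/s9.png

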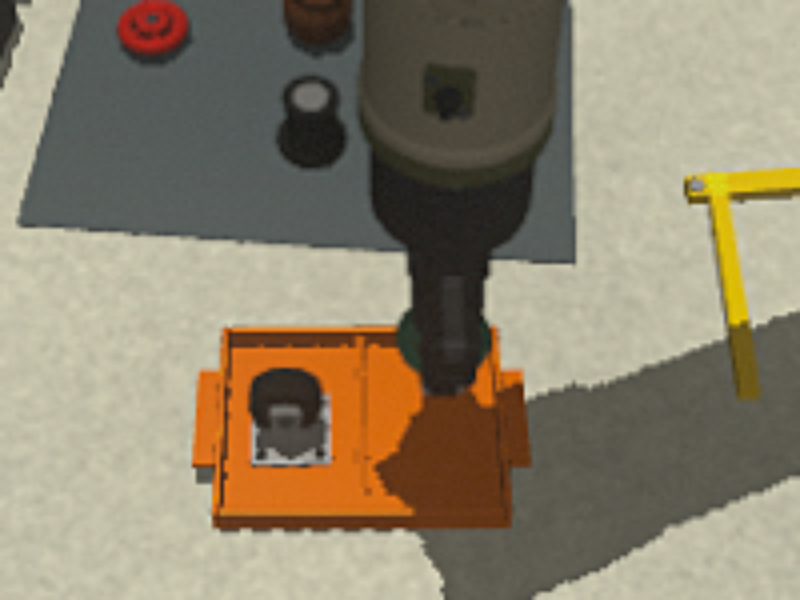

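Emit:
send_rows:
  grip: [255,255,255,255,255]
  offset:
    - [20,2,1.5]
    - [44,2,1.5]
    - [64,2,1.5]
    - [72,2,1.5]
    - [73,2,1.5]
  twist: [0,0,0,0,0]

```text
clock: 19.65
position: [0.4667, 0.2921, 0.0133]
ee_rot: [-0.043, 0.707, 0.042, 0.705]
ft_force: [-0.5, 0.2, 0.8]
grip_width: 0.568
```

Emit:
send_rows:
  grip: [255,255,255,255,255]
  offset:
    - [1,0,0]
    - [2,0,0]
    - [3,0,0]
    - [3.5,0,0]
    - [3.5,0,0]
  twist: [0,0,0,0,0]

```text
clock: 20.07
position: [0.4677, 0.2939, 0.0119]
ee_rot: [-0.043, 0.706, 0.043, 0.706]
ft_force: [-0.2, 0.6, -0.4]
grip_width: 0.564
```

```bash
python3 go.py   467 291.2 8.5 7
```

```text
t 20.07 p [467.7 293.9  11.9] psi 7.0 tilt 0.06 F [-0.2  0.6 -0.4] w 47.9 j7 1.14
[467.  291.2   8.5] offset [ 3.4 -2.6 -1.1] twist -0.0
```

Emit:
send_rows:
  grip: [255,255,255,255,255]
  offset:
    - [1,0,0]
    - [2,0,0]
    - [3,0,0]
    - [3.5,0,0]
    - [3.5,0,0]
  twist: [0,0,0,0,0]

```text
clock: 20.48
position: [0.4675, 0.2938, 0.008]
ee_rot: [-0.043, 0.706, 0.043, 0.706]
ft_force: [-2.5, -1.3, 3.7]
grip_width: 0.556
```

```bash
python3 go.py   467 291.2 8.5 7
```

```text
t 20.48 p [467.5 293.8   8. ] psi 7.0 tilt 0.01 F [-2.5 -1.3  3.7] w 47.3 j7 1.14
[467.  291.2   8.5] offset [-0.5 -2.5 -0.8] twist -0.0
```

Contact. Release.

Emit:
send_rows:
  grip: [110,70,60,60,60]
  offset:
    - [0,0,0]
    - [0,0,0]
    - [0,0,0]
    - [0,0,0]
    - [-8,0,0]
  twist: [0,0,0,0,0]

```text
clock: 20.9
position: [0.4666, 0.2932, 0.0147]
ee_rot: [-0.044, 0.706, 0.043, 0.705]
ft_force: [-0.2, -0.7, -1.0]
grip_width: 0.766
```

Emit:
send_rows:
  grip: [60,60,60,0,0]
  offset:
    - [-30,0,0]
    - [-65,0,0]
    - [-95,0,0]
    - [-105,0,0]
    - [-105,0,0]
  twist: [0,0,0,0,0]

```text
clock: 21.32
position: [0.4691, 0.2948, 0.1245]
ee_rot: [-0.042, 0.704, 0.044, 0.707]
ft_force: [0.5, 0.2, -0.6]
grip_width: 0.997
```

```bash
python3 go.py  682.4 8 100 7
python3 - <<'E'
from h import *
p,d=viewer.camera("side");cv2.imwrite("pics/s10.png",cv2.resize(p[200:350,180:380],(800,600)))
E
```

```text
t 21.32 p [469.1 294.8 124.5] psi 7.0 tilt 0.34 F [ 0.5  0.2 -0.6] w 84.7 j7 1.11
[682.4   8.  100. ] offset [  24.3 -310.7  176.7] twist -0.0
```

View pics/s10.png

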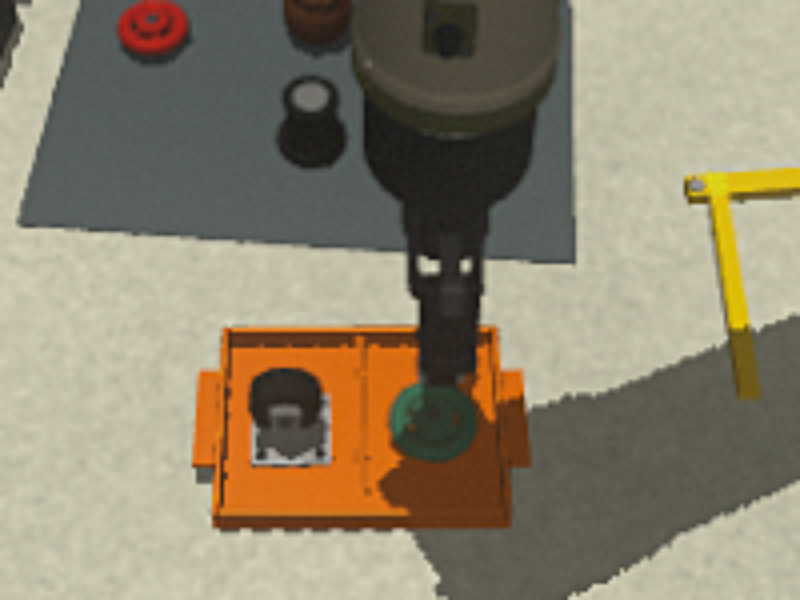

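The green wheel lies flat in its compartment at (435,420) in the crop. Next is the red wheel.

Emit:
send_rows:
  grip: [0,0,0,0,0]
  offset:
    - [0,-32,18]
    - [0,-65,37]
    - [0,-98,56]
    - [0,-131,75]
    - [0,-164,94]
  twist: [0,0,0,0,0]

```text
clock: 21.78
position: [0.5807, 0.1406, 0.1191]
ee_rot: [-0.044, 0.707, 0.043, 0.705]
ft_force: [-0.1, 0.2, -0.8]
grip_width: 0.998
```

Emit:
send_rows:
  grip: [0,0,0,0,0]
  offset:
    - [0,-33,19]
    - [10,-66,37]
    - [20,-98,55]
    - [35,-125,70]
    - [45,-140,80]
  twist: [0,0,0,0,0]

```text
clock: 22.2
position: [0.6771, 0.0082, 0.0726]
ee_rot: [-0.043, 0.707, 0.041, 0.705]
ft_force: [0.3, -0.1, -0.5]
grip_width: 1.003
```

Emit:
send_rows:
  grip: [0,0,0,0,0]
  offset:
    - [10,-6,3]
    - [20,-7,3]
    - [20,-7,3]
    - [20,-7,3]
    - [20,-7,3]
  twist: [0,0,0,0,0]

```text
clock: 22.62
position: [0.6808, 0.0086, 0.0562]
ee_rot: [-0.044, 0.706, 0.044, 0.706]
ft_force: [0.4, 0.2, -0.5]
grip_width: 0.999
```

```bash
python3 go.py  682.4 8 2 7
```

```text
t 22.62 p [680.8   8.6  56.2] psi 7.1 tilt 0.06 F [ 0.4  0.2 -0.5] w 84.9 j7 1.77
[682.4   8.    2. ] offset [54.2 -0.8  1.5] twist 0.1
```

Emit:
send_rows:
  grip: [0,0,0,0,0]
  offset:
    - [15,-1,1.5]
    - [30,-1,1.5]
    - [44,-1,1.5]
    - [52,-1,1.5]
    - [54,-1,1.5]
  twist: [0,0,0,0,0]

```text
clock: 23.03
position: [0.681, 0.0061, -0.001]
ee_rot: [-0.043, 0.707, 0.043, 0.704]
ft_force: [0.5, 0.2, -0.8]
grip_width: 1.0
```

Emit:
send_rows:
  grip: [60,90,130,180,255]
  offset:
    - [0,0,0]
    - [0,0,0]
    - [0,0,0]
    - [0,0,0]
    - [0,0,0]
  twist: [0,0,0,0,0]

```text
clock: 23.45
position: [0.6834, 0.0058, 0.0029]
ee_rot: [-0.043, 0.705, 0.043, 0.706]
ft_force: [-0.8, 0.2, 4.8]
grip_width: 0.562
```

Emit:
send_rows:
  grip: [255,255,255,255,255]
  offset:
    - [0,0,0]
    - [0,0,0]
    - [0,0,0]
    - [0,0,0]
    - [0,0,0]
  twist: [0,0,0,0,0]

```text
clock: 23.87
position: [0.6834, 0.0058, 0.0029]
ee_rot: [-0.043, 0.705, 0.043, 0.706]
ft_force: [-1.1, 0.8, 5.9]
grip_width: 0.57
```

```bash
python3 go.py  501 -295 100 5.5
```

```text
t 23.87 p [683.4   5.8   2.9] psi 7.0 tilt 0.11 F [-1.1  0.8  5.9] w 48.5 j7 1.79
[ 501. -295.  100.] offset [ -97.5 -276.3 -217.5] twist 1.5
```

Emit:
send_rows:
  grip: [255,255,255,255,255]
  offset:
    - [-15,0,0]
    - [-40,0,0]
    - [-70,0,0]
    - [-95,-8,-6]
    - [-105,-30,-24]
  twist: [0,0,0,0,1.5]

```text
clock: 24.28
position: [0.6653, -0.0227, 0.1116]
ee_rot: [-0.035, 0.704, 0.037, 0.708]
ft_force: [1.1, -0.0, -0.6]
grip_width: 0.565
```

Emit:
send_rows:
  grip: [255,255,255,255,255]
  offset:
    - [0,-26,-20]
    - [0,-53,-41]
    - [0,-80,-62]
    - [0,-107,-83]
    - [0,-134,-104]
  twist: [0,0,0,0,0]

```text
clock: 24.7
position: [0.5707, -0.1715, 0.1078]
ee_rot: [-0.034, 0.706, 0.034, 0.707]
ft_force: [0.6, -1.0, -0.2]
grip_width: 0.567
```

```bash
python3 go.py  501 -295 100 5.5
```

```text
t 24.7 p [ 570.7 -171.5  107.8] psi 5.5 tilt 0.04 F [ 0.6 -1.  -0.2] w 48.2 j7 2.03
[ 501. -295.  100.] offset [   7.7 -116.3  -81.2] twist -0.0
```

Emit:
send_rows:
  grip: [255,255,255,255,255]
  offset:
    - [0,-28,-19]
    - [0,-56,-38]
    - [0,-84,-58]
    - [0,-105,-73]
    - [0,-113,-79]
  twist: [0,0,0,0,0]

```text
clock: 25.12
position: [0.501, -0.2947, 0.1079]
ee_rot: [-0.032, 0.706, 0.031, 0.706]
ft_force: [-1.0, 0.3, -0.5]
grip_width: 0.566
```

Emit:
send_rows:
  grip: [255,255,255,255,255]
  offset:
    - [15,0,0]
    - [30,0,0]
    - [40,0,0]
    - [40,0,0]
    - [40,0,0]
  twist: [0,0,0,0,0]

```text
clock: 25.53
position: [0.504, -0.2898, 0.0668]
ee_rot: [-0.034, 0.707, 0.034, 0.706]
ft_force: [-0.3, 0.5, -0.2]
grip_width: 0.566
```

```bash
python3 go.py  501 -295 8 5.5;python3 - <<'E'
from h import *
p,d=viewer.camera("side");cv2.imwrite("pics/s11.png",cv2.resize(p[80:230,200:400],(800,600)))
E
```

```text
t 25.53 p [ 504.  -289.8   66.8] psi 5.5 tilt 0.05 F [-0.3  0.5 -0.2] w 48.1 j7 2.29
[ 501. -295.    8.] offset [58.8 -5.  -3.5] twist 0.0
```

View pics/s11.png

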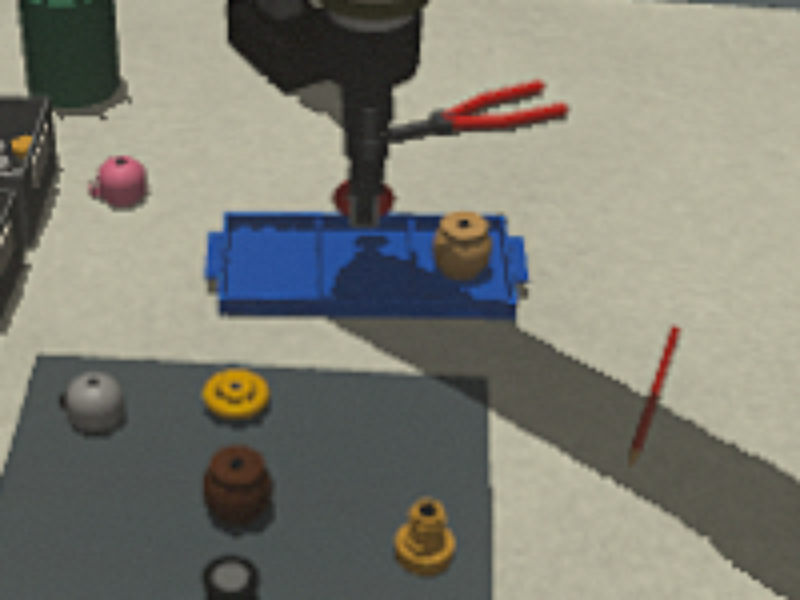

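Emit:
send_rows:
  grip: [255,255,255,255,255]
  offset:
    - [15,-5,-3]
    - [35,-5,-3]
    - [50,-5,-3]
    - [55,-5,-3]
    - [56,-5,-3]
  twist: [0,0,0,0,0]

```text
clock: 26.0
position: [0.5013, -0.2953, 0.0105]
ee_rot: [-0.034, 0.707, 0.034, 0.706]
ft_force: [-0.1, -0.3, -1.2]
grip_width: 0.566
```

Emit:
send_rows:
  grip: [255,255,255,255,255]
  offset:
    - [1,0,0]
    - [2,0,0]
    - [3,0,0]
    - [3,0,0]
    - [3,0,0]
  twist: [0,0,0,0,0]

```text
clock: 26.42
position: [0.5017, -0.2956, 0.0082]
ee_rot: [-0.034, 0.706, 0.034, 0.707]
ft_force: [0.2, -0.1, 0.1]
grip_width: 0.565
```

```bash
python3 go.py  501 -295 8 5.5
```

```text
t 26.42 p [ 501.7 -295.6    8.2] psi 5.5 tilt 0.04 F [ 0.2 -0.1  0.1] w 48.0 j7 2.33
[ 501. -295.    8.] offset [ 0.2  0.7 -0.7] twist -0.0
```

Emit:
send_rows:
  grip: [255,255,255,255,255]
  offset:
    - [0.5,0,0]
    - [1,0,0]
    - [1.5,0,0]
    - [1.5,0,0]
    - [1.5,0,0]
  twist: [0,0,0,0,0]

```text
clock: 26.83
position: [0.5016, -0.2956, 0.0068]
ee_rot: [-0.034, 0.706, 0.034, 0.706]
ft_force: [-2.3, 1.2, 7.1]
grip_width: 0.569
```

Emit:
send_rows:
  grip: [110,70,60,60,60]
  offset:
    - [0,0,0]
    - [0,0,0]
    - [0,0,0]
    - [0,0,0]
    - [-8,0,0]
  twist: [0,0,0,0,0]

```text
clock: 27.25
position: [0.5006, -0.295, 0.0131]
ee_rot: [-0.034, 0.707, 0.034, 0.706]
ft_force: [-0.1, 0.8, -1.3]
grip_width: 0.762
```

Emit:
send_rows:
  grip: [60,60,60,0,0]
  offset:
    - [-30,0,0]
    - [-65,0,0]
    - [-95,0,0]
    - [-105,0,0]
    - [-105,0,0]
  twist: [0,0,0,0,0]

```text
clock: 27.67
position: [0.503, -0.2966, 0.1229]
ee_rot: [-0.035, 0.704, 0.033, 0.708]
ft_force: [0.5, -0.5, -0.4]
grip_width: 0.994
```

```bash
python3 go.py  686.8 -97.4 100 -20
python3 - <<'E'
from h import *
p,d=viewer.camera("side");cv2.imwrite("pics/s12.png",cv2.resize(p[80:230,200:400],(800,600)))
E
```

```text
t 27.67 p [ 503.  -296.6  122.9] psi 5.5 tilt 0.32 F [ 0.5 -0.5 -0.4] w 84.5 j7 2.27
[686.8 -97.4 100. ] offset [ 23.5 180.7 201.8] twist 25.5
```

View pics/s12.png

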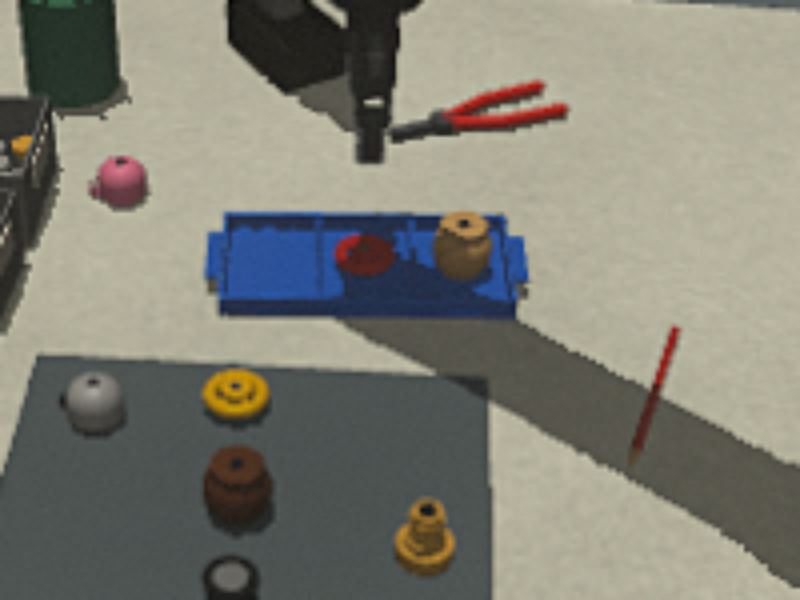

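The red wheel lies flat in the middle blue compartment at (365,255) in the crop. Last part: the bell.

Emit:
send_rows:
  grip: [0,0,0,0,0]
  offset:
    - [0,24,26]
    - [0,48,53]
    - [0,72,80]
    - [0,97,108]
    - [0,122,136]
  twist: [5,10,15,20,25.5]

```text
clock: 28.13
position: [0.6252, -0.1594, 0.1175]
ee_rot: [0.124, 0.697, -0.124, 0.695]
ft_force: [-0.1, -0.5, -0.5]
grip_width: 1.001
```

```bash
python3 go.py  686.8 -97.4 60 -20
```

```text
t 28.13 p [ 625.2 -159.4  117.5] psi -20.3 tilt 0.14 F [-0.1 -0.5 -0.5] w 85.1 j7 1.58
[686.8 -97.4  60. ] offset [57.4 79.5 36.4] twist -0.3
```

Emit:
send_rows:
  grip: [0,0,0,0,0]
  offset:
    - [0,30,13]
    - [10,58,26]
    - [25,76,34]
    - [40,79,36]
    - [50,79,36]
  twist: [0,0,0,0,0]

```text
clock: 28.55
position: [0.6851, -0.0973, 0.0653]
ee_rot: [0.122, 0.698, -0.122, 0.695]
ft_force: [-0.5, -0.2, -0.9]
grip_width: 0.996
```

Emit:
send_rows:
  grip: [0,0,0,0,0]
  offset:
    - [0,0,0]
    - [0,0,0]
    - [0,0,0]
    - [0,0,0]
    - [0,0,0]
  twist: [0,0,0,0,0]

```text
clock: 28.97
position: [0.6862, -0.0999, 0.0704]
ee_rot: [0.123, 0.696, -0.123, 0.697]
ft_force: [0.7, 0.5, 0.2]
grip_width: 1.004
```

```bash
python3 go.py  686.8 -97.4 3 -20
python3 - <<'E'
from h import *
p,d=viewer.camera("side");cv2.imwrite("pics/s13.png",cv2.resize(p[100:250,130:330],(800,600)))
E
```

```text
t 28.97 p [686.2 -99.9  70.4] psi -20.1 tilt 0.09 F [0.7 0.5 0.2] w 85.3 j7 1.5
[686.8 -97.4   3. ] offset [67.4  2.5 -0.4] twist -0.1
```

View pics/s13.png

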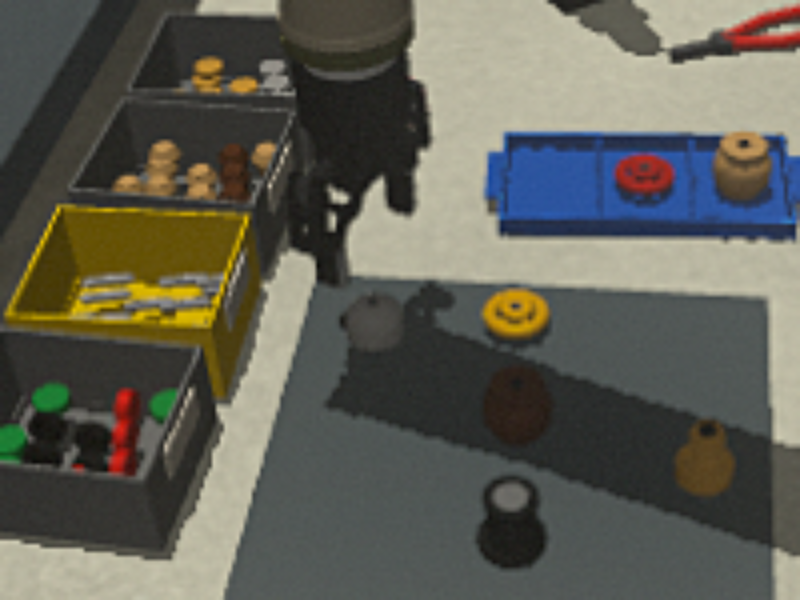

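The gripper straddles the bell, which is at (372,320) in the crop, and is clear of the bins. Now I descend.

Emit:
send_rows:
  grip: [0,0,0,0,0]
  offset:
    - [18,2.5,0]
    - [38,2.5,0]
    - [55,2.5,0]
    - [65,2.5,0]
    - [67,2.5,0]
  twist: [0,0,0,0,0]

```text
clock: 29.43
position: [0.6857, -0.0967, 0.0005]
ee_rot: [0.123, 0.697, -0.123, 0.695]
ft_force: [0.1, -0.0, -0.6]
grip_width: 1.0
```

Emit:
send_rows:
  grip: [60,90,130,180,255]
  offset:
    - [0,0,0]
    - [0,0,0]
    - [0,0,0]
    - [0,0,0]
    - [0,0,0]
  twist: [0,0,0,0,0]

```text
clock: 29.85
position: [0.6877, -0.097, 0.0039]
ee_rot: [0.123, 0.696, -0.123, 0.697]
ft_force: [-0.8, -0.7, 5.5]
grip_width: 0.498
```

Emit:
send_rows:
  grip: [255,255,255,255,255]
  offset:
    - [0,0,0]
    - [0,0,0]
    - [0,0,0]
    - [0,0,0]
    - [0,0,0]
  twist: [0,0,0,0,0]

```text
clock: 30.27
position: [0.6877, -0.097, 0.0039]
ee_rot: [0.123, 0.696, -0.123, 0.697]
ft_force: [-1.9, -0.5, 5.1]
grip_width: 0.497
```

```bash
python3 go.py  686.8 -97.4 90 -20 578.6 -287.5 100 5.5
```

```text
t 30.27 p [687.7 -97.    3.9] psi -20.0 tilt 0.12 F [-1.9 -0.5  5.1] w 42.2 j7 1.52
[686.8 -97.4  90. ] offset [-86.1  -0.6  -0.5] twist -0.0
[ 578.6 -287.5  100. ] offset [ -96.3 -216.3  -37.1] twist -25.5
```

Emit:
send_rows:
  grip: [255,255,255,255,255]
  offset:
    - [-15,0,0]
    - [-40,0,0]
    - [-70,0,0]
    - [-92,-8,-1]
    - [-100,-30,-5]
  twist: [0,0,0,0,0]

```text
clock: 30.68
position: [0.6753, -0.1201, 0.1077]
ee_rot: [0.122, 0.694, -0.12, 0.699]
ft_force: [0.1, 0.1, -1.0]
grip_width: 0.495
```

Emit:
send_rows:
  grip: [255,255,255,255,255]
  offset:
    - [0,-32,-6]
    - [0,-66,-12]
    - [0,-100,-18]
    - [0,-134,-24]
    - [0,-160,-29]
  twist: [-5,-10,-15,-20,-25.5]

```text
clock: 31.1
position: [0.5882, -0.267, 0.104]
ee_rot: [-0.035, 0.706, 0.034, 0.707]
ft_force: [0.2, -0.7, -2.1]
grip_width: 0.497
```

Emit:
send_rows:
  grip: [255,255,255,255,255]
  offset:
    - [0,0,0]
    - [0,0,0]
    - [0,0,0]
    - [0,0,0]
    - [0,0,0]
  twist: [0,0,0,0,0]

```text
clock: 31.52
position: [0.5907, -0.2623, 0.1025]
ee_rot: [-0.034, 0.706, 0.035, 0.706]
ft_force: [0.7, 0.3, -1.2]
grip_width: 0.495
```

```bash
python3 go.py  578.6 -287.5 60 5.5
```

```text
t 31.52 p [ 590.7 -262.3  102.5] psi 5.6 tilt 0.03 F [ 0.7  0.3 -1.2] w 42.1 j7 2.18
[ 578.6 -287.5   60. ] offset [ 42.5 -23.9 -14.5] twist 0.1
```

Emit:
send_rows:
  grip: [255,255,255,255,255]
  offset:
    - [0,-15,-9]
    - [10,-24,-14]
    - [30,-24,-14]
    - [42,-24,-14]
    - [42,-24,-14]
  twist: [0,0,0,0,0]

```text
clock: 31.93
position: [0.5765, -0.2876, 0.0565]
ee_rot: [-0.033, 0.708, 0.035, 0.705]
ft_force: [-0.8, 1.1, -1.3]
grip_width: 0.495
```

Emit:
send_rows:
  grip: [255,255,255,255,255]
  offset:
    - [0,0,0]
    - [0,0,0]
    - [0,0,0]
    - [0,0,0]
    - [0,0,0]
  twist: [0,0,0,0,0]

```text
clock: 32.35
position: [0.5787, -0.289, 0.0609]
ee_rot: [-0.034, 0.706, 0.034, 0.707]
ft_force: [-0.0, -0.6, -1.0]
grip_width: 0.492
```

```bash
python3 go.py  578.6 -287.5 9 5.5;python3 - <<'E'
from h import *
p,d=viewer.camera("side");cv2.imwrite("pics/s14.png",cv2.resize(p[80:230,200:400],(800,600)))
E
```

```text
t 32.35 p [ 578.7 -289.    60.9] psi 5.5 tilt 0.06 F [-0.  -0.6 -1. ] w 41.9 j7 2.24
[ 578.6 -287.5    9. ] offset [51.9  1.5  0. ] twist 0.0
```

View pics/s14.png

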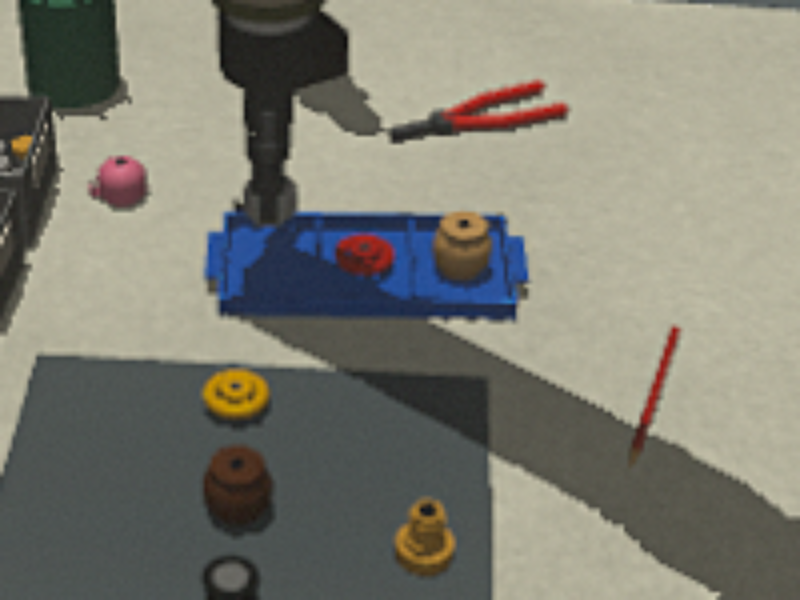

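The bell is held level over the empty compartment, at (270,195) in the crop. Now I lower it.

Emit:
send_rows:
  grip: [255,255,255,255,255]
  offset:
    - [15,0,0]
    - [32,0,0]
    - [44,0,0]
    - [49,0,0]
    - [50,0,0]
  twist: [0,0,0,0,0]

```text
clock: 32.82
position: [0.5776, -0.2887, 0.0092]
ee_rot: [-0.034, 0.707, 0.034, 0.706]
ft_force: [0.6, 1.3, -1.4]
grip_width: 0.497
```

Emit:
send_rows:
  grip: [255,255,255,255,255]
  offset:
    - [0.5,0,0]
    - [1,0,0]
    - [1.5,0,0]
    - [2,0,0]
    - [2,0,0]
  twist: [0,0,0,0,0]

```text
clock: 33.23
position: [0.5785, -0.289, 0.0086]
ee_rot: [-0.034, 0.706, 0.034, 0.706]
ft_force: [-1.1, 0.3, -1.4]
grip_width: 0.493
```

```bash
python3 go.py  578.6 -287.5 8 5.5
```

```text
t 33.23 p [ 578.5 -289.     8.6] psi 5.5 tilt 0.03 F [-1.1  0.3 -1.4] w 41.9 j7 2.26
[ 578.6 -287.5    8. ] offset [0.6 1.5 0.3] twist -0.0
```

Emit:
send_rows:
  grip: [255,255,255,255,255]
  offset:
    - [0.5,0,0]
    - [1,0,0]
    - [1,0,0]
    - [1,0,0]
    - [1,0,0]
  twist: [0,0,0,0,0]

```text
clock: 33.65
position: [0.5785, -0.289, 0.0079]
ee_rot: [-0.034, 0.706, 0.034, 0.706]
ft_force: [-2.4, 1.4, 6.0]
grip_width: 0.499
```

Emit:
send_rows:
  grip: [120,80,60,60,60]
  offset:
    - [0,0,0]
    - [0,0,0]
    - [0,0,0]
    - [0,0,0]
    - [-8,0,0]
  twist: [0,0,0,0,0]

```text
clock: 34.07
position: [0.5773, -0.2884, 0.014]
ee_rot: [-0.034, 0.707, 0.034, 0.705]
ft_force: [-0.2, -0.6, -0.3]
grip_width: 0.765
```

Emit:
send_rows:
  grip: [60,60,60,60,60]
  offset:
    - [-30,0,0]
    - [-65,0,0]
    - [-100,0,0]
    - [-140,0,0]
    - [-160,0,0]
  twist: [0,0,0,0,0]

```text
clock: 34.48
position: [0.5794, -0.29, 0.1811]
ee_rot: [-0.034, 0.704, 0.033, 0.708]
ft_force: [0.1, -0.2, 0.7]
grip_width: 0.764
```

Emit:
send_rows:
  grip: [60,60,60,60,60]
  offset:
    - [0,30,0]
    - [0,60,0]
    - [0,90,0]
    - [0,120,0]
    - [0,150,0]
  twist: [0,0,0,0,0]

```text
clock: 34.9
position: [0.5636, -0.1384, 0.176]
ee_rot: [-0.034, 0.706, 0.034, 0.707]
ft_force: [0.9, -0.3, 0.4]
grip_width: 0.763
```

Emit:
send_rows:
  grip: [60,60,60,60,60]
  offset:
    - [0,0,0]
    - [0,0,0]
    - [0,0,0]
    - [0,0,0]
    - [0,0,0]
  twist: [0,0,0,0,0]

```text
clock: 35.32
position: [0.5638, -0.1412, 0.1754]
ee_rot: [-0.033, 0.706, 0.033, 0.706]
ft_force: [0.2, -0.4, 0.7]
grip_width: 0.761
```

Run:
```python
from meas import *
from go import st
st()
p,d=viewer.camera("top");cv2.imwrite("pics/t15.png",cv2.resize(p,(800,600)))
p,d=viewer.camera("side");cv2.imwrite("pics/s15.png",cv2.resize(p[100:340,180:410],(575,600)))
X=cloud("side",d)
for k,(x,y) in {"red":(.501,-.296),"bell":(.578,-.289),"pale":(.424,-.3025),"green":(.4675,.294),"castor":(.5447,.3025),"dark":(.5695,-.0145),"yellow":(.5845,-.120)}.items():
    Q=X[(np.hypot(X[...,0]-x,X[...,1]-y)<.032)&(X[...,2]>.012)];
    print(k,len(Q),"bb mid",np.round((Q.min(0)+Q.max(0))[:2]*500,1),"z99",np.round(np.percentile(Q[:,2],97)*1000,1))
```

```text
t 35.32 p [ 563.8 -141.2  175.4] psi 5.4 tilt 0.03 F [ 0.2 -0.4  0.7] w 64.7 j7 1.93
red 125 bb mid [ 500.6 -290.5] z99 26.6
bell 146 bb mid [ 580.4 -286.6] z99 39.7
pale 202 bb mid [ 423.5 -298.1] z99 51.4
green 349 bb mid [467.2 293. ] z99 27.1
castor 289 bb mid [546.5 306.1] z99 58.9
dark 270 bb mid [568.6 -10.2] z99 46.3
yellow 1931 bb mid [ 583.6 -120.6] z99 527.0
```

View pics/t15.png

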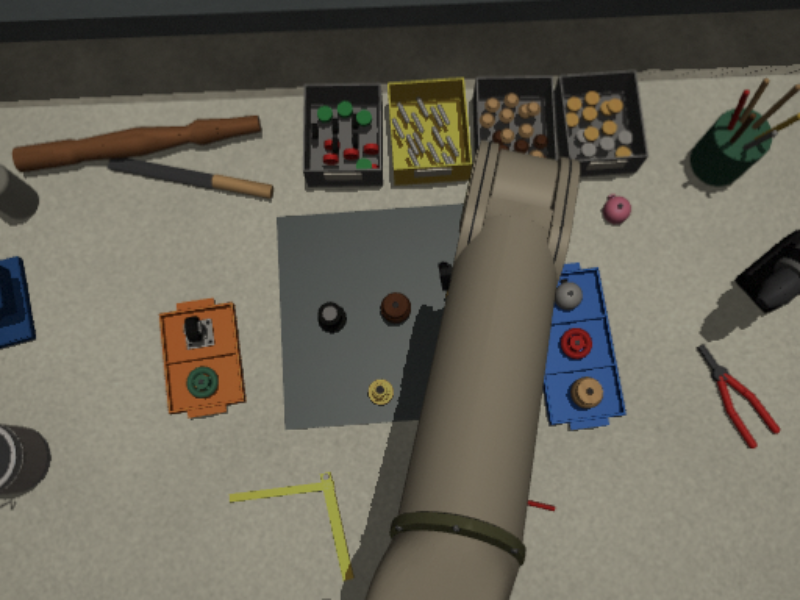

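View pics/s15.png

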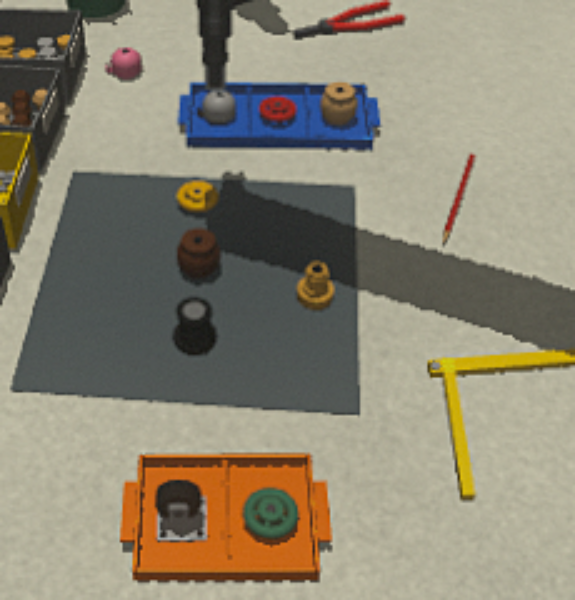

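Both pictures show all five parts standing in their compartments. In the top view the blue tray has the bell (568,296), the red wheel (576,344) and the pale foot (587,392); the orange tray has the castor (197,332) and the green wheel (202,382). The spares stand where they were and the arm is clear, so I hand in.

```bash
python3 -c "
from workcell import manip
print(manip.hand_in())"
```

```text
the job is handed in; nothing more can be done
None
```

All five parts are set out in their trays, and I handed the job in at about 35 s of the 125 s allowed. It reports no verdict, so what follows rests on my own checks.

| Tray | Compartment | Part |
|---|---|---|
| Blue | near the robot | pale foot |
| Blue | middle | red handwheel |
| Blue | far from the robot | bell |
| Orange | near the robot | green handwheel |
| Orange | far from the robot | castor |

- **Placing:** The last pictures show each part upright in its own compartment with the gripper clear. I lowered each one until the force sensor felt the floor before letting go. The highest wrist force I read was about 25 N.
- **Heights:** In the last depth picture every part's top read about 2–4 mm higher than it should be for standing on the floor. The depth readings ran 1–4 mm high before I moved anything, so I put this down to the camera.
- **Dark foot:** It measured within 3 mm of where it started.
- **Yellow handwheel:** My last measurement of it failed because the gripper was inside the measured area. The side picture shows it where it started, and nothing touched it as far as I saw.

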